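# Clip the vial holder onto the warming bath and load the vial

### The arm

A 7-joint arm with a two-finger parallel gripper is mounted at the origin on a cart in front of the work surface, level with it; the furniture and walls round the work are solid. World frame = base frame: x ahead of the robot, y to its left, z up, the work surface at z = 0. Lengths are in mm, angles in rad, forces in N, time in s.
With the tool pointing down it reaches from about 400 to 875 mm from the base axis. Payload 4.4 kg.
Tool frame: the origin (TCP) lies midway between the tips of the shut fingers; the grasp point (between the pads) lies 19 mm behind it; z points along the fingers, y is the line along which they close (so a half turn about z gives the same grasp; the last joint's range is limited). The gripper opens to 85 mm and grips with 20 to 120 N. Pads are 22 mm wide; open, the fingers measure 114 mm over their backs; the gripper's body (76 mm by 85 mm) begins 54 mm behind the grasp point. The pads swing forward as they close: fully open they stand 13 mm farther back than shut.
Start: joints at [-1.212, 0.628, 0.038, 1.517, -0.027, 0.996, -0.02], TCP at [267.869, 592.253, 231.313] pointing down, gripper open.
Joint ranges: [-3.06, 3.06], [-0.37, 2.12], [-1.25, 1.32], [0.18, 2.47], [-1.1, 4.24], [0.23, 1.98], [-2.94, 2.94]. Speed limits (rad/s): [2.57, 2.57, 3.14, 3.14, 3.14, 3.14, 3.14].

### API

Orientations are given as [roll, pitch, yaw] about the fixed x, y, z axes, in that order (R = Rz(yaw) Ry(pitch) Rx(roll)).
In Python, from cell import read_state, get_image, finish_job gives the robot as it stands.
- The arm moves only by the tool send_rows, never from a script. Its argument "series" is a list of rows, each an object of numbers: "ax", "ay", "az": the turn, a rotation vector about the tool's x, y, z in rad; "dx", "dy", "dz": the shift along the tool's x, y, z in cm; "hand": the closure, from 0 (fully open) to 1 (shut). In form: [{"ax": .., "ay": .., "az": .., "dx": .., "dy": .., "dz": .., "hand": ..}, ...]. A call has 1 to 10 rows; each row is the pose to reach, as a shift and turn from the pose commanded when the call began, along the tool's axes at that moment; what a row does not reach only later rows make up. A row lasts 1/10 s, in which the tool goes at most 50 mm and 8.59 degrees, less where a joint would pass 70% of its speed; a pose out of reach is approached as far as the arm can. A call with a gripper value outside its range is refused whole. The fingers move at their own pace and stop on an object; the grip force is fixed at half the most. Time passes only in rows, so rows that repeat a pose let the fingers close. It gives the time, the measured TCP pose, the force, the opening and the grip force at its end, in the units of the state.
- read_state(): the state, without advancing time (a new reading comes with each control period).
- get_image(name): name is "side" or "top"; returns a dict with "pixels" (384x512x3 uint8, red, green, blue), "mtx" (3x3 intrinsics, pixels), "R" (3x3) and "t" (3): a world point X has camera coordinates R X + t. Camera axes: x right, y down, z forward; pixel columns grow to the right and rows downward; lengths in mm; the calibration is good to about 2 mm. A picture is of the moment at which its call begins. There is no depth.
- finish_job(): hands the job in; it is judged then, once.
The state is a dict: "clock": time; "qpos": joint angles; "qd": joint speeds; "tau": joint torques, N m; "eef_pos": TCP position; "tool_rot": TCP orientation; "force": force on the tool from outside, world axes, zero at the start; "torque": the same for the moment, N m; "width": finger opening in mm; "gripper_force": force on a finger pad.
Only numpy, scipy, OpenCV 4.12 (cv2) and the standard library are available. Lean on these libraries where they do the work, as an engineer would, in place of code of your own. Each camera call takes 0.05 s, during which the arm holds its last target. There are 200 camera calls.

### The job

Hang the vial holder inside the warming bath: hook its bent lip over the rear rim (the long rim opposite the dial), with the pockets inside the tank, and press it down gently until the spring clip has gone all the way on and the holder sits fully down on the rim. Then let go of it and stand the vial upright in one of its two pockets, right down on the pocket floor. Do not force the thin rim, do not tip the vial over, and leave the other things on the table where they are.

Things in the scene. Friction and masses are not known exactly. Their poses are not given: they have to be found in the camera images.
- bath: Warming bath, fixed: a white heater base 176 deep (x) x 236 wide (y), 45 high, black dial and rocker switch on its front (-x), carrying an open steel tank: upright walls 3 mm thick, inside 140 (x) x 200 (y), floor 63 below the rim. The tank rests on a soft black bellows seal: pushed down it gives way by up to 10 mm, then is hard on the base; it springs back. Origin under its centre on the table.
- bath_rear_rim (a point): Middle of the top of the tank's rear rim, 125 above the table at rest; moves with the tank. The rim is a rolled round edge 5 mm in diameter, centred on the wall: x = -2.5 to +2.5 mm here. x points out of the tank, away from the dial, square to the rim; y along the rim (straight for 80 to each side); z up.
- holder_grip (a point): Grip point of the loose vial holder (about 160 g), which stands on its floor on the table: in a grey grip block 12 thick (x) x 40 wide (y), 36 high, on top of the bridge; the point is 22 above the bridge's top, 14 below the block's top, 72 above the holder's underside. Axes of all the holder's points: x from the pockets to the bent lip, y along the lip, z up.
- holder_slot (a point): Underside of the holder's bridge where the rim's top line ends up: fully home, x and z coincide with bath_rear_rim. 25 below holder_grip, 47 above the holder's underside; the bridge is 3 thick. The back plate (72 wide, down to the holder's floor) has its outer face at x = -2.5 mm from here; the bent lip is at x = +8.5 to +11.5 mm, 60 wide.
- holder_mouth (a point): Lower end of the clip, 31 below holder_slot; lip and leaf end here, the back plate goes on below. The spring leaf (34 wide) leaves a 3 mm slot, flared to an 8.5 mm mouth. The 5 mm rim must spread it: a push of 8 to 12 N, easing to 3 to 7 N once inside; friction holds it wherever the push ends (weight does not seat it). Over 20 N is too much (45 N of contact force with the clip's own pinch).
- pocket_left (a point): Middle of the floor of the holder's left (+y) pocket: a round hole 27 in diameter in a plate whose top is 11 above this floor, open above. 44 below holder_slot, 26 mm from it towards -x, 17 to the side.
- pocket_right (a point): The same for the right (-y) pocket.
- vial_mid (a point): Centre of the loose glass injection vial with a crimped cap: 23 in diameter, 51 tall, standing upright on the table; this point lies on its axis 25.5 above its foot. The sides are straight up to about 33 above the foot.
- small_bottle: Bystander: white squeeze bottle, 45 in diameter, 139 tall, behind on the left; origin under its foot.
- gauze_pack: Bystander: flat wrapped gauze pack, 102x77x14, near the front edge on the left; origin under its centre.
- carton: Bystander: small cardboard medicine box, 64x91x36, behind on the right; origin under its centre.
- roll: Bystander: small roll of plaster, 45x33x38, near the front edge on the right; origin under its centre.

How it is judged:
By the outcome, as a careful person would: the job done as asked, in the order asked, and still so for the second after the job is handed in, with the robot touching nothing.
It also fails if it takes over 67 s, if anything falls off the work surface, if the arm or the gripper's body presses on something with over 40 N, if the wrist force passes 120 N, or if a joint passes its speed limit or range.

## Working session

There is one attempt and no reset: what is moved stays moved. The work goes in short steps, Python scripts to look and compute and a tool call to move; the robot and the scene stay as the last step left them, time stands still between calls to the robot, and variables do not carry over. Pictures are saved under pics/ and viewed, at most 10 in all, crops included, and the job is handed in when it is done.

Besides the shell and the picture viewer there is one more tool, called as name(argument=value, ...), one argument or row to a line, values as JSON. send_rows: Moves the arm, as the interface text tells. Its arguments: {"type":"object","properties":{"series":{"type":"array","items":{"type":"object","properties":{"ax":{"type":"number"},"ay":{"type":"number"},"az":{"type":"number"},"dx":{"type":"number"},"dy":{"type":"number"},"dz":{"type":"number"},"hand":{"type":"number"}}}}},"required":["series"]}

```bash
ls; mkdir -p pics
python3 - <<'E'
from cell import *
import cv2,numpy as np
for n in("side","top"):
    d=get_image(n);cv2.imwrite(f"pics/{n}0.png",d["pixels"][:,:,::-1]);np.savez(f"pics/{n}0.npz",**d)
    print(n,d["mtx"].tolist(),np.round(d["R"],4).tolist(),d["t"], -np.array(d["R"]).T@d["t"])
print(read_state())
E
```

```text
pics
side [[385.536772375191, 0.0, 258.13271986769615], [0.0, 385.536772375191, 187.82413096342796], [0.0, 0.0, 1.0]] [[0.9746, -0.2233, 0.0179], [-0.0929, -0.4758, -0.8747], [0.2038, 0.8508, -0.4844]] [-510.63793051  145.18315755 1066.5529049 ] [ 293.81169087 -952.32505162  652.77563574]
top [[420.6283135910912, 0.0, 248.26391721746762], [0.0, 420.6283135910912, 191.58207340879386], [0.0, 0.0, 1.0]] [[0.0066, -0.9999, -0.0133], [-0.9864, -0.0043, -0.1644], [0.1644, 0.0142, -0.9863]] [1.29951332e+00 5.31465853e+02 1.39902823e+03] [ 294.27863143  -16.2306584  1467.26761999]
{'clock': 0.1, 'qpos': array([-1.21180672,  0.62926033,  0.03840448,  1.51826547, -0.02699912,
        0.99632363, -0.01998163]), 'qd': array([ 0.00019979, -0.00144518,  0.00109454, -0.00230844,  0.00120114,
       -0.00023459, -0.00034685]), 'tau': array([ 1.90318489e-03, -5.64527285e+01,  1.22990280e+00, -1.93972296e+01,
        1.12494754e-02,  5.37853281e-03,  6.80765311e-08]), 'eef_pos': array([267.60061284, 591.73573545, 230.47679405]), 'tool_rot': array([-3.13985235e+00, -4.84140331e-06,  2.71685453e+00]), 'force': array([ 0.06628162, -0.33354442, -0.36788827]), 'torque': array([ 0.00147115, -0.02965004,  0.00763374]), 'gripper_force': 0.0, 'width': 85.47877480517268}
```

View pics/side0.png

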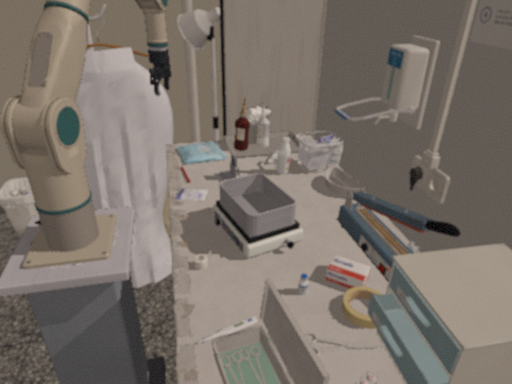

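View pics/top0.png

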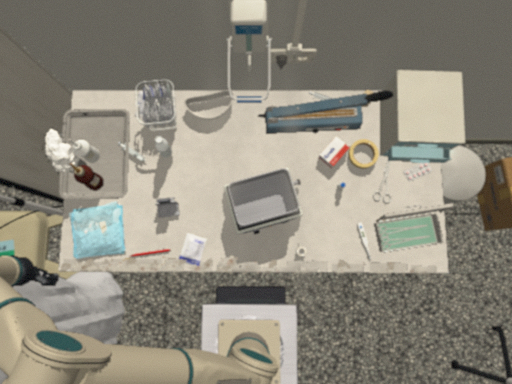

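The top view shows the bath at about (263,200), the holder at (166,208) and the vial at (341,188). The side view shows the bath at (257,212), the vial at (304,283) and the holder at about (235,167). I need enlarged crops for accurate positions.

Run:
```python
import cv2,numpy as np
t=cv2.imread("pics/top0.png");s=cv2.imread("pics/side0.png")
R=lambda im,x,y,w,h,k:cv2.resize(im[y:y+h,x:x+w],None,fx=k,fy=k,interpolation=cv2.INTER_CUBIC)
a=R(t,220,160,90,80,6); b=R(t,150,190,40,40,6);c=R(t,325,170,40,40,6)
out=np.hstack([a,np.vstack([b,c])]);cv2.imwrite("pics/c1.png",out);print(out.shape)
a=R(s,205,165,105,90,5.0);b=R(s,215,140,45,45,5);c=R(s,285,265,45,45,5)
cv2.imwrite("pics/c2.png",np.hstack([a,np.vstack([b,c])]))
```

```text
(480, 780, 3)
```

View pics/c1.png

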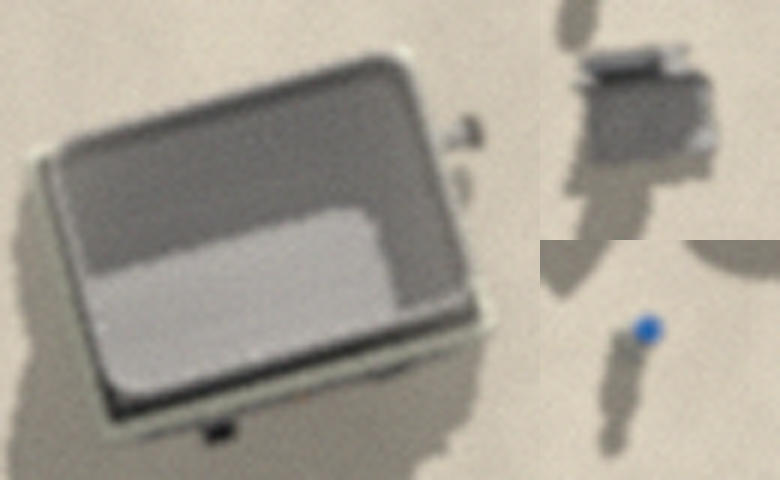

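View pics/c2.png

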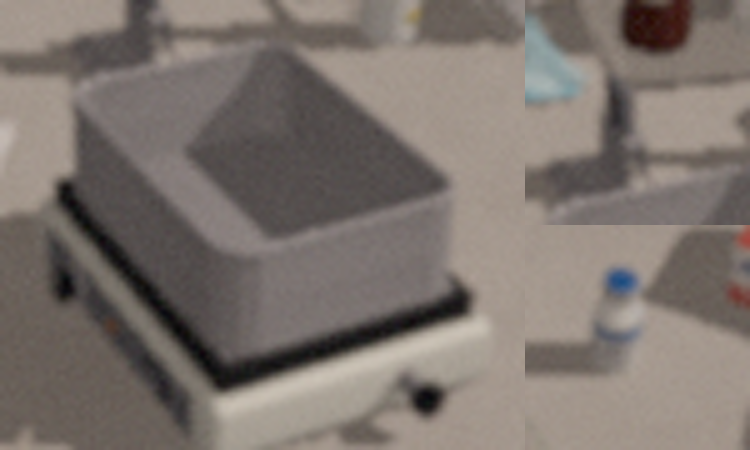

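The top crop shows the tank rim corners at crop positions of about (60,140), (400,60), (470,300) and (125,395). The holder's lip is on its +x side, and the vial's blue cap is at (648,330). The side crop agrees. Next I'll fit poses with code and check them with an overlay.

```bash
cat > h.py <<'E'
import cv2,numpy as np
from scipy.optimize import least_squares
from scipy.ndimage import map_coordinates
def load(f): return dict(np.load(f))
def proj(d,X):
    c=np.atleast_2d(X)@d["R"].T+d["t"]; p=c@d["mtx"].T; return p[:,:2]/p[:,2:]
def back(d,uv,z):
    r=d["R"].T@np.linalg.solve(d["mtx"],[uv[0],uv[1],1]); o=-d["R"].T@d["t"]; return o+r*(z-o[2])/r[2]
def place(p,L):
    c,s=np.cos(p[2]),np.sin(p[2]); L=np.atleast_2d(L)
    return np.c_[p[0]+c*L[:,0]-s*L[:,1],p[1]+s*L[:,0]+c*L[:,1],L[:,2]]
def edgefit(p,items,it=8,w=4):
    """items: (cam, a, b, outward local dir, sign of brightness step along it)"""
    for k in range(it):
        obs=[]
        for d,a,b,n,sg in items:
            g=cv2.cvtColor(d["pixels"],cv2.COLOR_RGB2GRAY).astype(float)
            for f in np.linspace(0,1,25):
                X=np.array(a)*(1-f)+np.array(b)*f
                u=proj(d,place(p,X))[0]; v=proj(d,place(p,X+np.array(n)))[0]
                t=proj(d,place(p,np.array(b)))[0]-proj(d,place(p,np.array(a)))[0]
                m=np.array([-t[1],t[0]])/np.hypot(*t); m*=np.sign(m@(v-u))
                s=np.arange(-w,w+.01,.25); q=u+s[:,None]*m
                gr=np.clip(sg*np.gradient(map_coordinates(g,[q[:,1],q[:,0]],order=3)),0,None)
                i=gr.argmax()
                if gr[i]>1.5 and 0<i<len(s)-1:
                    den=gr[i-1]-2*gr[i]+gr[i+1]; obs.append((d,X,m,u@m+s[i]+.125*(gr[i-1]-gr[i+1])/(den if den else 1)))
        f=lambda p:np.array([proj(d,place(p,X))[0]@m-o for d,X,m,o in obs])
        r=least_squares(f,p,loss="soft_l1",f_scale=.4,x_scale=[1,1,.01]); p=r.x; w=max(2,w-.5)
    e=f(p); return p,len(obs),np.median(abs(e))
E
python3 - <<'E'
from h import *
t=load("pics/top0.npz");s=load("pics/side0.npz")
px=lambda x,y,k,ox,oy:((x+.5)/k-.5+ox,(y+.5)/k-.5+oy)
c=[back(t,px(*q,6,220,160),123)[:2] for q in[(60,140),(400,60),(470,300),(125,395)]]
c=np.array(c);print(c); y=c[0]-c[1];p0=[*c.mean(0),np.arctan2(-y[0],y[1])];print(p0)
z=123;E=lambda d:[(d,(69,-80,z),(69,80,z),(5,0,0),1),(d,(-50,99,z),(50,99,z),(0,5,0),1),(d,(-50,-99,z),(50,-99,z),(0,-5,0),1),(d,(-74,-80,z),(-74,80,z),(-5,0,0),-1)]
pt=edgefit(p0,E(t));print("top",pt)
Es=[(s,(69,-80,z),(69,80,z),(5,0,0),1),(s,(-74,-70,z),(-74,70,z),(5,0,0),1)]
print("rim top px",proj(t,place(pt[0],[(71.5,80,125),(71.5,-80,125)])),proj(s,place(pt[0],[(71.5,80,125),(71.5,-80,125),(-71.5,80,125)])))
# vial cap: blue
for n,d in(("t",t),("s",s)):
    g=d["pixels"].astype(int);m=(g[:,:,2]-g[:,:,0]>40)
    x0,x1,y0,y1=(325,365,170,210) if n=="t" else(285,330,265,310)
    w=np.clip(g[:,:,2]-g[:,:,0]-15,0,None)[y0:y1,x0:x1]*1.;ys,xs=np.mgrid[y0:y1,x0:x1]
    w[:]=np.where(w>10,w,0)
    u=((xs*w).sum()/w.sum(),(ys*w).sum()/w.sum());print(n,u,back(d,u,50 if n=="t" else 47))
h0=np.mean([back(t,px(625-540,57,6,150,190),86)[:2]],0);print("holder",h0)
B=[(x,y,z) for z in(86,50) for x in(-6,6) for y in(-20,20)]
# overlay
H=(*h0,.15)
def draw(d,x,y,w,hh,k,P):
    im=cv2.resize(d["pixels"][y:y+hh,x:x+w,::-1],None,fx=k,fy=k,interpolation=cv2.INTER_CUBIC)
    for pose,segs,col in P:
        for a,b in segs:
            q=(proj(d,place(pose,[a,b]))-(x,y)+.5)*k; cv2.line(im,*[tuple(int(v) for v in r) for r in q],col,1,cv2.LINE_AA)
    return im
def box(x0,x1,y0,y1,z0,z1):
    v=[(x,y,z) for x in(x0,x1) for y in(y0,y1) for z in(z0,z1)]
    return [(a,b) for i,a in enumerate(v) for b in v[i+1:] if sum(np.array(a)!=b)==1]
hb=box(-6,6,-20,20,50,86)+box(-5.5,11.5,-36,36,47,50)
rim=[((71.5*a,80*b,125),(71.5*c_,80*d_,125)) for a,b,c_,d_ in[(1,1,1,-1),(-1,1,-1,-1)]]+[((50,b*101.5,125),(-50,b*101.5,125)) for b in(1,-1)]
o=np.hstack([draw(t,145,185,40,40,9,[(H,hb,(0,255,255))]),draw(s,215,145,40,40,9,[(H,hb,(0,255,255))])])
o2=np.hstack([draw(t,215,165,90,60,4,[(pt[0],rim,(0,0,255))]),draw(s,205,165,90,60,4,[(pt[0],rim,(0,0,255))])])
cv2.imwrite("pics/ov.png",np.vstack([o,o2]))
E
```

```text
[[ 546.59936955   64.06616216]
 [ 591.64336758 -120.44588779]
 [ 460.36870174 -156.79964635]
 [ 408.47662894   27.47000274]]
[np.float64(501.7720169547797), np.float64(-46.42734231114378), np.float64(0.23944162226665772)]
top (array([ 5.03836399e+02, -4.57459851e+01,  2.80995322e-01]), 92, np.float64(0.25156720388382325))
rim top px [[233.59916126 181.68566211]
 [280.86665663 168.50996636]] [[263.63984856 174.70375687]
 [293.0446295  198.75703328]
 [220.11157396 185.05686973]]
t (np.float64(342.4840637450199), np.float64(184.49900398406373)) [ 556.39515507 -317.52611156   50.        ]
s (np.float64(303.8583877995643), np.float64(275.77777777777777)) [ 558.72491046 -316.4056566    47.        ]
holder [497.90079123 284.79244317]
```

View pics/ov.png

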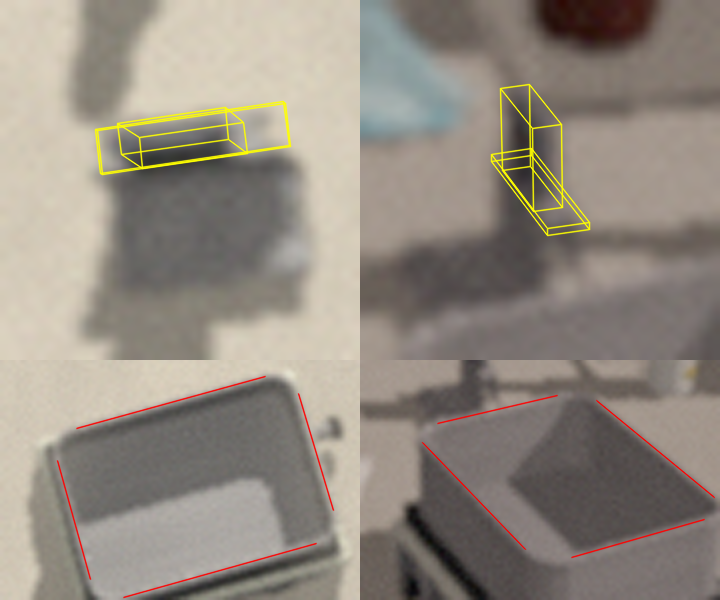

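The red rim lines lie on the rim in both views (rear rim from about (77,428) to (265,376) in the top part). The holder box is slightly off: in the side view the dark block column is at x≈505–530, left of and narrower than the yellow box, so the holder's yaw is smaller than 0.15. I'll refine it numerically.

Run:
```python
from h import *
t=load("pics/top0.npz");s=load("pics/side0.npz")
z=123;p0=[503.8,-45.7,.281]
def E(d):return [(d,(69,-75,z),(69,75,z),(5,0,0),1),(d,(-50,99,z),(50,99,z),(0,5,0),1),(d,(-50,-99,z),(50,-99,z),(0,-5,0),1),(d,(-74,-75,z),(-74,75,z),(-5,0,0),-1)]
S=[(s,(69,-75,z),(69,75,z),(5,0,0),1)]
for nm,it in(("T",E(t)),("Trear",E(t)[:1]+E(t)[1:3]),("T+S",E(t)+S)): print(nm,edgefit(p0,it,w=3))
for n,d,(x,y,w,h) in(("side",s,(226,152,20,24)),("top",t,(152,192,30,30))):
    g=cv2.cvtColor(d["pixels"],cv2.COLOR_RGB2GRAY)
    print(n,x);[print(y+i,*["%3d"%v for v in g[y+i,x:x+w]]) for i in range(h)]
```

```text
T (array([ 5.03831025e+02, -4.57440364e+01,  2.80130697e-01]), 92, np.float64(0.2430511357104166))
Trear (array([ 5.04678181e+02, -4.54837266e+01,  2.80362379e-01]), 67, np.float64(0.13385835120791967))
T+S (array([ 5.04511840e+02, -4.55236750e+01,  2.80228509e-01]), 117, np.float64(0.31691568211515175))
side 226
152 153 153 148 138 119 113 123 129 136 125 124 125 120 124 121 121 118 122 118 121
153 161 157 155 145 130 116 118 129 131 127 126 120 126 123 124 125 122 124 121 122
154 162 158 157 152 136 115 109 119 128 127 122 122 122 124 121 125 119 122 119 122
155 160 159 160 155 137 106  95 105 115 114 117 117 117 118 117 119 116 116 113 117
156 153 156 159 151 134 100  80  88 100 106 109 107 107 106 105 102 101 101 103 112
157 151 151 153 155 136  96  69  79  93 103 107 105 106 110 109 107 107 106 109 122
158 152 150 156 153 140 105  64  68  81  98 113 124 134 136 137 136 136 137 136 146
159 154 154 153 151 136 102  55  61  75  92 114 137 150 152 152 151 154 151 152 154
160 152 151 155 149 133  97  56  50  68  86 111 138 152 157 156 156 157 156 154 154
161 151 154 152 145 127  93  
[... 4258 characters left out ...]
 103 105 105 110 111 114 109 111 114 120 125 128 129 127 126 132 156 188 202 202
217 204 202 186 154 135 124 119 112 112 115 110 115 116 124 124 124 125 124 123 127 128 131 132 131 129 135 162 193 203 202
218 206 200 182 147 126 128 127 122 123 124 124 124 127 132 130 132 127 129 128 126 132 129 131 130 134 134 161 193 204 203
219 205 194 178 146 127 129 129 130 128 129 130 128 130 134 130 131 131 130 128 132 131 139 150 151 146 151 173 195 205 200
220 201 187 156 132 129 134 128 129 128 132 135 130 130 130 129 127 137 147 147 156 153 164 180 189 183 186 193 199 203 206
221 200 184 151 133 129 130 130 129 129 128 127 131 129 129 132 133 161 182 189 189 189 194 202 202 202 201 200 204 206 205
```

The yaw re-read from the block's faces agrees with the box: holder grip at about (498,285), yaw 0.1. The bath is at (504.5,−45.5), yaw 0.28, and the vial at (557.5,−317). I'll write a small move calculator.

```bash
cat > mv.py <<'E'
import sys,numpy as np
from cell import read_state
from scipy.spatial.transform import Rotation as Ro
def delta(x,y,z,ang):
    """row values to bring TCP to x,y,z, pointing down with tool y at world angle ang"""
    s=read_state();R=Ro.from_euler("xyz",s["tool_rot"]).as_matrix()
    d=R.T@(np.array([x,y,z])-s["eef_pos"])/10
    T=np.array([[-np.sin(ang),np.cos(ang),0],[np.cos(ang),np.sin(ang),0],[0,0,-1]]).T
    r=Ro.from_matrix(R.T@T).as_rotvec()
    print("t %.2f"%s["clock"],"pos",s["eef_pos"].round(1),"d",d.round(2),"a",r.round(4),"w %.1f"%s["width"],"F",s["force"].round(1))
if __name__=="__main__": delta(*map(float,sys.argv[1:5]))
E
python3 mv.py 498 285 150 1.67
```

```text
t 0.10 pos [267.6 591.7 230.5] d [-33.63 -18.44   8.08] a [-1.700e-03 -5.000e-04 -5.239e-01] w 85.5 F [ 0.1 -0.3 -0.4]
```

send_rows(
  series=[
    {"dx": -17, "dy": -9, "dz": 4, "az": -0.26, "hand": 0},
    {"dx": -33.6, "dy": -18.4, "dz": 8.1, "ax": -0.0017, "az": -0.524, "hand": 0},
    {"dx": -33.6, "dy": -18.4, "dz": 8.1, "ax": -0.0017, "az": -0.524, "hand": 0},
    {"dx": -33.6, "dy": -18.4, "dz": 8.1, "ax": -0.0017, "az": -0.524, "hand": 0},
    {"dx": -33.6, "dy": -18.4, "dz": 8.1, "ax": -0.0017, "az": -0.524, "hand": 0},
    {"dx": -33.6, "dy": -18.4, "dz": 8.1, "ax": -0.0017, "az": -0.524, "hand": 0},
    {"dx": -33.6, "dy": -18.4, "dz": 8.1, "ax": -0.0017, "az": -0.524, "hand": 0},
    {"dx": -33.6, "dy": -18.4, "dz": 8.1, "ax": -0.0017, "az": -0.524, "hand": 0},
    {"dx": -33.6, "dy": -18.4, "dz": 8.1, "ax": -0.0017, "az": -0.524, "hand": 0},
    {"dx": -33.6, "dy": -18.4, "dz": 8.1, "ax": -0.0017, "az": -0.524, "hand": 0},
  ],
)

```text
invalid input at $.series[0]: expected keys ax, ay, az, dx, dy, dz, hand
```

```bash
python3 mv.py 498 285 57 1.67
python3 - <<'E'
from cell import *
import cv2,numpy as np
o=[]
for n,(x,y) in(("side",(195,120)),("top",(125,165))):
    d=get_image(n);o.append(cv2.resize(d["pixels"][y:y+75,x:x+75,::-1],None,fx=5,fy=5,interpolation=cv2.INTER_CUBIC))
cv2.imwrite("pics/a1.png",np.hstack(o))
E
```

```text
t 0.10 pos [267.6 591.7 230.5] d [-33.63 -18.42  17.38] a [-1.700e-03 -5.000e-04 -5.239e-01] w 85.5 F [ 0.1 -0.3 -0.4]
```

View pics/a1.png

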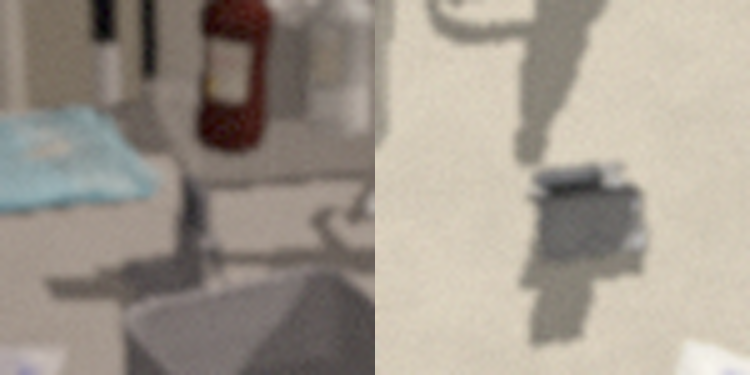

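The move was refused because every row needs all seven keys. The picture shows the unmoved holder: top crop at about (590,215), lip on its upper (+x) side.

send_rows(
  series=[
    {"dx": -17, "dy": -9, "dz": 4, "ax": 0, "ay": 0, "az": -0.26, "hand": 0},
    {"dx": -33.6, "dy": -18.4, "dz": 8.1, "ax": -0.0017, "ay": 0, "az": -0.524, "hand": 0},
    {"dx": -33.6, "dy": -18.4, "dz": 8.1, "ax": -0.0017, "ay": 0, "az": -0.524, "hand": 0},
    {"dx": -33.6, "dy": -18.4, "dz": 8.1, "ax": -0.0017, "ay": 0, "az": -0.524, "hand": 0},
    {"dx": -33.6, "dy": -18.4, "dz": 8.1, "ax": -0.0017, "ay": 0, "az": -0.524, "hand": 0},
    {"dx": -33.6, "dy": -18.4, "dz": 8.1, "ax": -0.0017, "ay": 0, "az": -0.524, "hand": 0},
    {"dx": -33.6, "dy": -18.4, "dz": 8.1, "ax": -0.0017, "ay": 0, "az": -0.524, "hand": 0},
    {"dx": -33.6, "dy": -18.4, "dz": 8.1, "ax": -0.0017, "ay": 0, "az": -0.524, "hand": 0},
    {"dx": -33.6, "dy": -18.4, "dz": 8.1, "ax": -0.0017, "ay": 0, "az": -0.524, "hand": 0},
    {"dx": -33.6, "dy": -18.4, "dz": 8.1, "ax": -0.0017, "ay": 0, "az": -0.524, "hand": 0},
  ],
)

```text
clock: 1.2
eef_pos: [498.7, 284.8, 149.9]
tool_rot: [3.14, -0.0, -3.046]
force: [0.3, 0.9, -0.2]
width: 85.3
gripper_force: 0.0
```

```bash
python3 mv.py 498 285 57 1.67
python3 - <<'E'
from cell import *
import cv2,numpy as np
o=[]
for n,(x,y) in(("side",(195,120)),("top",(125,165))):
    d=get_image(n);o.append(cv2.resize(d["pixels"][y:y+75,x:x+75,::-1],None,fx=5,fy=5,interpolation=cv2.INTER_CUBIC))
cv2.imwrite("pics/a2.png",np.hstack(o))
E
```

```text
t 1.20 pos [498.7 284.8 149.9] d [0.06 0.01 9.29] a [ 0.0013 -0.0003 -0.0031] w 85.3 F [ 0.3  0.9 -0.2]
```

View pics/a2.png

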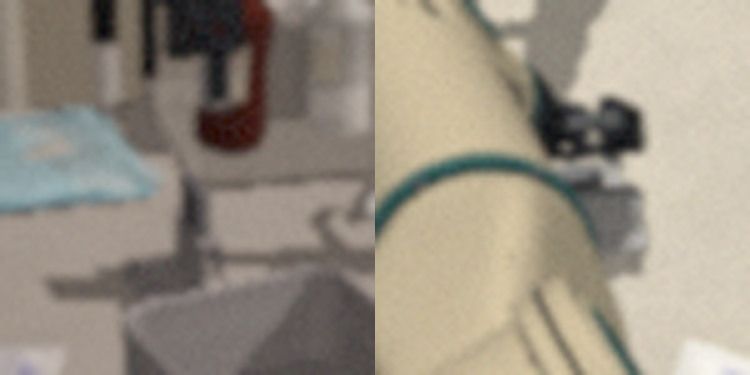

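Run:
```python
from h import *
t=load("pics/top0.npz");s=load("pics/side0.npz")
for X in [(503,235,160),(493,335,160),(498,285,86),(498,285,205),(498,285,250)]:
    print(X,((proj(s,X)[0]-(195,120)+.5)*5).round(),((proj(t,X)[0]-(125,165)+.5)*5+(375,0)).round())
```

```text
(503, 235, 160) [214. 113.] [625. 148.]
(493, 335, 160) [175.  61.] [467. 163.]
(498, 285, 86) [195. 184.] [571. 173.]
(498, 285, 205) [193.  24.] [530. 144.]
(498, 285, 250) [192. -40.] [512. 132.]
```

The side view shows the near fingertip at (215,105), with (214,113) predicted, so the alignment is good. I'll descend straight down and do the first (y) squeeze to centre the block.

send_rows(
  series=[
    {"dx": 0, "dy": 0, "dz": 4.5, "ax": 0, "ay": 0, "az": 0, "hand": 0},
    {"dx": 0, "dy": 0, "dz": 7.5, "ax": 0, "ay": 0, "az": 0, "hand": 0},
    {"dx": 0, "dy": 0, "dz": 9.3, "ax": 0, "ay": 0, "az": 0, "hand": 0},
    {"dx": 0, "dy": 0, "dz": 9.3, "ax": 0, "ay": 0, "az": 0, "hand": 0},
    {"dx": 0, "dy": 0, "dz": 9.3, "ax": 0, "ay": 0, "az": 0, "hand": 0.4},
    {"dx": 0, "dy": 0, "dz": 9.3, "ax": 0, "ay": 0, "az": 0, "hand": 0.5},
    {"dx": 0, "dy": 0, "dz": 9.3, "ax": 0, "ay": 0, "az": 0, "hand": 0.6},
    {"dx": 0, "dy": 0, "dz": 9.3, "ax": 0, "ay": 0, "az": 0, "hand": 0.6},
    {"dx": 0, "dy": 0, "dz": 9.3, "ax": 0, "ay": 0, "az": 0, "hand": 0.6},
    {"dx": 0, "dy": 0, "dz": 9.3, "ax": 0, "ay": 0, "az": 0, "hand": 0.6},
  ],
)

```text
clock: 2.3
eef_pos: [499.1, 287.1, 58.8]
tool_rot: [3.138, 0.003, -3.042]
force: [-0.0, 0.6, 6.0]
width: 39.1
gripper_force: 59.9
```

```bash
python3 mv.py 498 285 57 1.67
```

```text
t 2.30 pos [499.1 287.1  58.8] d [ 0.14 -0.2   0.18] a [0.0032 0.003  0.    ] w 39.1 F [-0.   0.6  6. ]
```

send_rows(
  series=[
    {"dx": 0, "dy": 0, "dz": 0, "ax": 0, "ay": 0, "az": 0, "hand": 0.5},
    {"dx": 0, "dy": 0, "dz": 0, "ax": 0, "ay": 0, "az": 0, "hand": 0.3},
    {"dx": 0, "dy": 0, "dz": 0, "ax": 0, "ay": 0, "az": 0, "hand": 0},
    {"dx": 0, "dy": 0, "dz": -3, "ax": 0, "ay": 0, "az": 0, "hand": 0},
    {"dx": 0, "dy": 0, "dz": -6.5, "ax": 0, "ay": 0, "az": 0, "hand": 0},
    {"dx": 0, "dy": 0, "dz": -6.5, "ax": 0, "ay": 0, "az": 0.14, "hand": 0},
    {"dx": 0, "dy": 0, "dz": -6.5, "ax": 0, "ay": 0, "az": 0.4, "hand": 0},
    {"dx": 0, "dy": 0, "dz": -6.5, "ax": 0, "ay": 0, "az": 0.7, "hand": 0},
    {"dx": 0, "dy": 0, "dz": -6.5, "ax": 0, "ay": 0, "az": 0.7, "hand": 0},
    {"dx": 0, "dy": 0, "dz": -6.5, "ax": 0, "ay": 0, "az": 0.7, "hand": 0},
  ],
)

```text
clock: 3.3
eef_pos: [498.0, 286.1, 122.2]
tool_rot: [3.14, -0.001, 2.535]
force: [-0.4, -0.2, -0.1]
width: 85.4
gripper_force: 0.0
```

```bash
python3 mv.py 498.5 287.1 120 0.0996
```

```text
t 3.30 pos [498.  286.1 122.2] d [0.02 0.11 0.22] a [ 8.00e-04 -1.30e-03  8.65e-01] w 85.4 F [-0.4 -0.2 -0.1]
```

send_rows(
  series=[
    {"dx": 0, "dy": 0.1, "dz": 0.2, "ax": 0.001, "ay": -0.001, "az": 0.3, "hand": 0},
    {"dx": 0, "dy": 0.1, "dz": 0.2, "ax": 0.001, "ay": -0.001, "az": 0.6, "hand": 0},
    {"dx": 0, "dy": 0.1, "dz": 0.2, "ax": 0.001, "ay": -0.001, "az": 0.865, "hand": 0},
    {"dx": 0, "dy": 0.1, "dz": 0.2, "ax": 0.001, "ay": -0.001, "az": 0.865, "hand": 0},
    {"dx": 0, "dy": 0.1, "dz": 0.2, "ax": 0.001, "ay": -0.001, "az": 0.865, "hand": 0},
    {"dx": 0, "dy": 0.1, "dz": 0.2, "ax": 0.001, "ay": -0.001, "az": 0.865, "hand": 0},
    {"dx": 0, "dy": 0.1, "dz": 0.2, "ax": 0.001, "ay": -0.001, "az": 0.865, "hand": 0},
    {"dx": 0, "dy": 0.1, "dz": 0.2, "ax": 0.001, "ay": -0.001, "az": 0.865, "hand": 0},
  ],
)

```text
clock: 4.1
eef_pos: [498.5, 287.0, 120.1]
tool_rot: [-3.141, -0.0, 1.679]
force: [0.1, -0.2, -0.0]
width: 85.6
gripper_force: 0.0
```

```bash
python3 mv.py 498.5 287.1 57 0.0996
```

```text
t 4.10 pos [498.5 287.  120.1] d [0.01 0.   6.31] a [-0.0004 -0.0001  0.0085] w 85.6 F [ 0.1 -0.2 -0. ]
```

send_rows(
  series=[
    {"dx": 0, "dy": 0, "dz": 3.5, "ax": 0, "ay": 0, "az": 0.0085, "hand": 0},
    {"dx": 0, "dy": 0, "dz": 6.3, "ax": 0, "ay": 0, "az": 0.0085, "hand": 0},
    {"dx": 0, "dy": 0, "dz": 6.3, "ax": 0, "ay": 0, "az": 0.0085, "hand": 0.3},
    {"dx": 0, "dy": 0, "dz": 6.3, "ax": 0, "ay": 0, "az": 0.0085, "hand": 0.65},
    {"dx": 0, "dy": 0, "dz": 6.3, "ax": 0, "ay": 0, "az": 0.0085, "hand": 0.75},
    {"dx": 0, "dy": 0, "dz": 6.3, "ax": 0, "ay": 0, "az": 0.0085, "hand": 0.85},
    {"dx": 0, "dy": 0, "dz": 6.3, "ax": 0, "ay": 0, "az": 0.0085, "hand": 1},
    {"dx": 0, "dy": 0, "dz": 6.3, "ax": 0, "ay": 0, "az": 0.0085, "hand": 1},
    {"dx": 0, "dy": 0, "dz": 6.3, "ax": 0, "ay": 0, "az": 0.0085, "hand": 1},
    {"dx": 0, "dy": 0, "dz": 6.3, "ax": 0, "ay": 0, "az": 0.0085, "hand": 1},
  ],
)

```text
clock: 5.1
eef_pos: [498.6, 287.3, 58.7]
tool_rot: [3.142, -0.001, 1.668]
force: [-1.8, -0.9, 6.6]
width: 11.1
gripper_force: 58.6
```

```bash
python3 mv.py 498.5 287.1 230 0.28
```

```text
t 5.10 pos [498.6 287.3  58.7] d [ 0.000e+00 -1.000e-02 -1.713e+01] a [ 0.0002 -0.0013 -0.1831] w 11.1 F [-1.8 -0.9  6.6]
```

Gripped: width 11.1, and the slot is 11.7 mm below the TCP. Lifting.

send_rows(
  series=[
    {"dx": 0, "dy": 0, "dz": -2, "ax": 0, "ay": 0, "az": 0, "hand": 1},
    {"dx": 0, "dy": 0, "dz": -6, "ax": 0, "ay": 0, "az": 0, "hand": 1},
    {"dx": 0, "dy": 0, "dz": -10, "ax": 0, "ay": 0, "az": -0.06, "hand": 1},
    {"dx": 0, "dy": 0, "dz": -14, "ax": 0, "ay": 0, "az": -0.12, "hand": 1},
    {"dx": 0, "dy": 0, "dz": -17, "ax": 0, "ay": 0, "az": -0.183, "hand": 1},
    {"dx": 0, "dy": 0, "dz": -17, "ax": 0, "ay": 0, "az": -0.183, "hand": 1},
    {"dx": 0, "dy": 0, "dz": -17, "ax": 0, "ay": 0, "az": -0.183, "hand": 1},
    {"dx": 0, "dy": 0, "dz": -17, "ax": 0, "ay": 0, "az": -0.183, "hand": 1},
  ],
)

```text
clock: 5.9
eef_pos: [497.5, 286.5, 226.0]
tool_rot: [-3.139, 0.0, 1.85]
force: [-0.9, -0.1, -2.6]
width: 11.1
gripper_force: 58.8
```

```bash
python3 mv.py 565.5 -27.9 215 0.28
```

```text
t 5.90 pos [497.5 286.5 226. ] d [-32.1   -2.13   1.11] a [-0.0028  0.0002 -0.0009] w 11.1 F [-0.9 -0.1 -2.6]
```

send_rows(
  series=[
    {"dx": -3, "dy": -0.2, "dz": 0, "ax": 0, "ay": 0, "az": 0, "hand": 1},
    {"dx": -7, "dy": -0.5, "dz": 0, "ax": -0.003, "ay": 0, "az": -0.001, "hand": 1},
    {"dx": -12, "dy": -0.8, "dz": 0, "ax": -0.003, "ay": 0, "az": -0.001, "hand": 1},
    {"dx": -17, "dy": -1.1, "dz": 0, "ax": -0.003, "ay": 0, "az": -0.001, "hand": 1},
    {"dx": -22, "dy": -1.5, "dz": 0.5, "ax": -0.003, "ay": 0, "az": -0.001, "hand": 1},
    {"dx": -26, "dy": -1.7, "dz": 1.1, "ax": -0.003, "ay": 0, "az": -0.001, "hand": 1},
    {"dx": -29, "dy": -1.9, "dz": 1.1, "ax": -0.003, "ay": 0, "az": -0.001, "hand": 1},
    {"dx": -31, "dy": -2.1, "dz": 1.1, "ax": -0.003, "ay": 0, "az": -0.001, "hand": 1},
    {"dx": -32.1, "dy": -2.1, "dz": 1.1, "ax": -0.003, "ay": 0, "az": -0.001, "hand": 1},
    {"dx": -32.1, "dy": -2.1, "dz": 1.1, "ax": -0.003, "ay": 0, "az": -0.001, "hand": 1},
  ],
)

```text
clock: 6.9
eef_pos: [566.7, -28.9, 215.1]
tool_rot: [3.141, -0.0, 1.849]
force: [-0.1, 1.0, -2.3]
width: 11.0
gripper_force: 58.6
```

```bash
python3 mv.py 565.5 -27.9 174.7 0.28
python3 - <<'E'
from h import *
from cell import get_image
P=(565.5,-27.9,.28)  # slot pose expected
def box(x0,x1,y0,y1,z0,z1):
    v=[(x,y,z) for x in(x0,x1) for y in(y0,y1) for z in(z0,z1)]
    return [(a,b) for i,a in enumerate(v) for b in v[i+1:] if sum(np.array(a)!=b)==1]
z=215-11.7
segs=box(-5.5,-2.5,-36,36,z-47,z)+box(8.5,11.5,-30,30,z-31,z)
rim=[((71.5,80,125),(71.5,-80,125))]
o=[]
for n,(x,y) in(("side",(235,120)),("top",(200,125))):
    d=get_image(n);k=6;np.savez(f"pics/{n}1.npz",**d)
    im=cv2.resize(d["pixels"][y:y+90,x:x+65,::-1],None,fx=k,fy=k,interpolation=cv2.INTER_CUBIC)
    for pose,sg,col in((P,segs,(0,255,255)),((504.5,-45.5,.28),rim,(0,0,255))):
        for a,b in sg:
            q=(proj(d,place(pose,[a,b]))-(x,y)+.5)*k; cv2.line(im,*[tuple(int(v) for v in r) for r in q],col,1,cv2.LINE_AA)
    o.append(im)
cv2.imwrite("pics/a3.png",np.hstack(o))
E
```

```text
t 6.90 pos [566.7 -28.9 215.1] d [ 0.13 -0.09  4.04] a [ 0.001  -0.0001 -0.0023] w 11.0 F [-0.1  1.  -2.3]
```

View pics/a3.png

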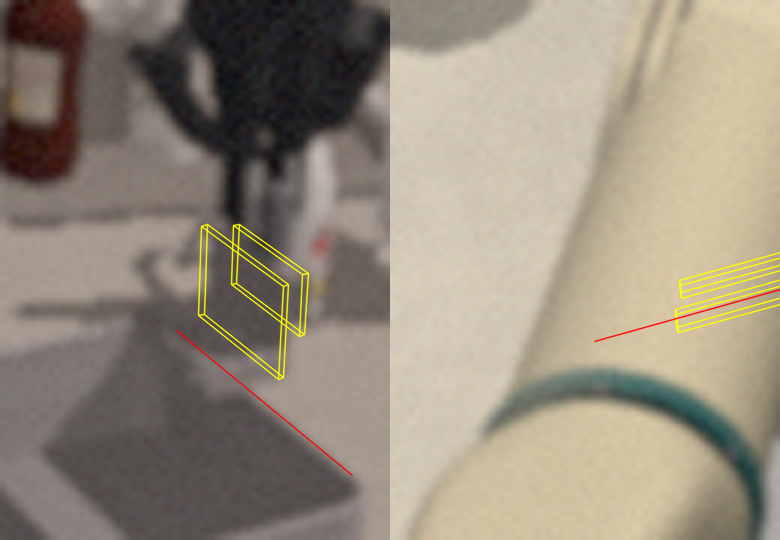

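The side view shows the holder hanging over the tank, with the red rear-rim line from (178,330) to (352,475) on the real rim; the top view is blocked by the arm. I'll lower the back plate just inside the rim, then feel outward for contact.

send_rows(
  series=[
    {"dx": 0.1, "dy": -0.1, "dz": 2, "ax": 0.001, "ay": 0, "az": -0.002, "hand": 1},
    {"dx": 0.1, "dy": -0.1, "dz": 3.2, "ax": 0.001, "ay": 0, "az": -0.002, "hand": 1},
    {"dx": 0.1, "dy": -0.1, "dz": 4, "ax": 0.001, "ay": 0, "az": -0.002, "hand": 1},
    {"dx": 0.1, "dy": -0.1, "dz": 4, "ax": 0.001, "ay": 0, "az": -0.002, "hand": 1},
    {"dx": 0.1, "dy": -0.1, "dz": 4, "ax": 0.001, "ay": 0, "az": -0.002, "hand": 1},
  ],
)

```text
clock: 7.5
eef_pos: [566.2, -26.4, 176.3]
tool_rot: [3.139, -0.0, 1.854]
force: [0.1, 0.2, -2.2]
width: 10.8
gripper_force: 58.6
```

```bash
python3 mv.py 569.3 -26.8 174.7 0.28
```

```text
t 7.50 pos [566.2 -26.4 176.3] d [-0.13  0.29  0.16] a [ 0.0021 -0.0003  0.0029] w 10.8 F [ 0.1  0.2 -2.2]
```

send_rows(
  series=[
    {"dx": 0, "dy": 0.15, "dz": 0.15, "ax": 0.002, "ay": 0, "az": 0.003, "hand": 1},
    {"dx": 0, "dy": 0.3, "dz": 0.15, "ax": 0.002, "ay": 0, "az": 0.003, "hand": 1},
    {"dx": 0, "dy": 0.4, "dz": 0.15, "ax": 0.002, "ay": 0, "az": 0.003, "hand": 1},
    {"dx": 0, "dy": 0.4, "dz": 0.15, "ax": 0.002, "ay": 0, "az": 0.003, "hand": 1},
    {"dx": 0, "dy": 0.4, "dz": 0.15, "ax": 0.002, "ay": 0, "az": 0.003, "hand": 1},
  ],
)

```text
clock: 8.0
eef_pos: [569.9, -25.6, 174.8]
tool_rot: [3.141, -0.0, 1.85]
force: [0.4, 0.0, -2.8]
width: 10.9
gripper_force: 58.7
```

send_rows(
  series=[
    {"dx": 0, "dy": 0.1, "dz": 0, "ax": 0, "ay": 0, "az": 0, "hand": 1},
    {"dx": 0, "dy": 0.2, "dz": 0, "ax": 0, "ay": 0, "az": 0, "hand": 1},
    {"dx": 0, "dy": 0.2, "dz": 0, "ax": 0, "ay": 0, "az": 0, "hand": 1},
    {"dx": 0, "dy": 0.2, "dz": 0, "ax": 0, "ay": 0, "az": 0, "hand": 1},
  ],
)

```text
clock: 8.4
eef_pos: [571.8, -24.9, 174.7]
tool_rot: [-3.142, -0.0, 1.85]
force: [0.1, 0.1, -1.8]
width: 11.2
gripper_force: 58.7
```

```bash
python3 mv.py 569.3 -26.8 174.7 0.28
```

```text
t 8.40 pos [571.8 -24.9 174.7] d [-0.11 -0.29 -0.  ] a [-0.     -0.0004 -0.0004] w 11.2 F [ 0.1  0.1 -1.8]
```

send_rows(
  series=[
    {"dx": 0, "dy": 0.1, "dz": 0, "ax": 0, "ay": 0, "az": 0, "hand": 1},
    {"dx": 0, "dy": 0.15, "dz": 0, "ax": 0, "ay": 0, "az": 0, "hand": 1},
    {"dx": 0, "dy": 0.15, "dz": 0, "ax": 0, "ay": 0, "az": 0, "hand": 1},
  ],
)

```text
clock: 8.7
eef_pos: [572.4, -24.8, 174.4]
tool_rot: [-3.14, -0.001, 1.85]
force: [-1.6, -0.3, -1.9]
width: 11.2
gripper_force: 58.7
```

send_rows(
  series=[
    {"dx": 0, "dy": 0.1, "dz": 0, "ax": 0, "ay": 0, "az": 0, "hand": 1},
    {"dx": 0, "dy": 0.15, "dz": 0, "ax": 0, "ay": 0, "az": 0, "hand": 1},
    {"dx": 0, "dy": 0.15, "dz": 0, "ax": 0, "ay": 0, "az": 0, "hand": 1},
  ],
)

```text
clock: 9.0
eef_pos: [572.8, -24.6, 174.1]
tool_rot: [-3.138, -0.001, 1.85]
force: [-5.0, -1.6, -2.1]
width: 10.8
gripper_force: 58.9
```

send_rows(
  series=[
    {"dx": 0, "dy": 0.1, "dz": 0, "ax": 0, "ay": 0, "az": 0, "hand": 1},
    {"dx": 0, "dy": 0.15, "dz": 0, "ax": 0, "ay": 0, "az": 0, "hand": 1},
    {"dx": 0, "dy": 0.15, "dz": 0, "ax": 0, "ay": 0, "az": 0, "hand": 1},
  ],
)

```text
clock: 9.3
eef_pos: [573.1, -24.6, 173.8]
tool_rot: [-3.135, -0.002, 1.849]
force: [-6.1, -2.3, -0.6]
width: 11.2
gripper_force: 59.0
```

Contact is found: the force starts at TCP ≈ (572.1,−24.8). I'll back off to 0.5 mm inside and start lowering.

send_rows(
  series=[
    {"dx": 0, "dy": -0.25, "dz": 0, "ax": 0, "ay": 0, "az": 0, "hand": 1},
    {"dx": 0, "dy": -0.47, "dz": 0, "ax": 0, "ay": 0, "az": 0, "hand": 1},
    {"dx": 0, "dy": -0.47, "dz": 0.3, "ax": 0, "ay": 0, "az": 0, "hand": 1},
    {"dx": 0, "dy": -0.47, "dz": 0.5, "ax": 0, "ay": 0, "az": 0, "hand": 1},
    {"dx": 0, "dy": -0.47, "dz": 0.5, "ax": 0, "ay": 0, "az": 0, "hand": 1},
  ],
)

```text
clock: 9.8
eef_pos: [572.0, -24.8, 169.5]
tool_rot: [3.141, -0.0, 1.851]
force: [-1.5, -0.1, -2.9]
width: 11.2
gripper_force: 58.9
```

send_rows(
  series=[
    {"dx": 0, "dy": 0, "dz": 0.15, "ax": 0, "ay": 0, "az": 0, "hand": 1},
    {"dx": 0, "dy": 0, "dz": 0.3, "ax": 0, "ay": 0, "az": 0, "hand": 1},
    {"dx": 0, "dy": 0, "dz": 0.3, "ax": 0, "ay": 0, "az": 0, "hand": 1},
  ],
)

```text
clock: 10.1
eef_pos: [572.0, -24.9, 166.6]
tool_rot: [3.141, -0.0, 1.85]
force: [0.0, -0.2, -2.2]
width: 11.1
gripper_force: 58.8
```

send_rows(
  series=[
    {"dx": 0, "dy": 0, "dz": 0.15, "ax": 0, "ay": 0, "az": 0, "hand": 1},
    {"dx": 0, "dy": 0, "dz": 0.3, "ax": 0, "ay": 0, "az": 0, "hand": 1},
    {"dx": 0, "dy": 0, "dz": 0.3, "ax": 0, "ay": 0, "az": 0, "hand": 1},
  ],
)

```text
clock: 10.4
eef_pos: [571.7, -24.9, 163.5]
tool_rot: [3.141, -0.0, 1.85]
force: [-0.4, -0.6, -1.9]
width: 10.8
gripper_force: 58.8
```

send_rows(
  series=[
    {"dx": 0, "dy": 0, "dz": 0.1, "ax": 0, "ay": 0, "az": 0, "hand": 1},
    {"dx": 0, "dy": 0, "dz": 0.2, "ax": 0, "ay": 0, "az": 0, "hand": 1},
    {"dx": 0, "dy": 0, "dz": 0.2, "ax": 0, "ay": 0, "az": 0, "hand": 1},
  ],
)

```text
clock: 10.7
eef_pos: [571.5, -25.0, 161.6]
tool_rot: [-3.141, -0.0, 1.85]
force: [-0.1, 0.2, -2.4]
width: 11.1
gripper_force: 58.8
```

send_rows(
  series=[
    {"dx": 0, "dy": 0, "dz": 0.1, "ax": 0, "ay": 0, "az": 0, "hand": 1},
    {"dx": 0, "dy": 0, "dz": 0.2, "ax": 0, "ay": 0, "az": 0, "hand": 1},
    {"dx": 0, "dy": 0, "dz": 0.2, "ax": 0, "ay": 0, "az": 0, "hand": 1},
  ],
)

```text
clock: 11.0
eef_pos: [571.7, -25.0, 159.6]
tool_rot: [3.141, -0.0, 1.85]
force: [0.7, -0.6, -2.5]
width: 11.0
gripper_force: 58.8
```

send_rows(
  series=[
    {"dx": 0, "dy": 0, "dz": 0.1, "ax": 0, "ay": 0, "az": 0, "hand": 1},
    {"dx": 0, "dy": 0, "dz": 0.2, "ax": 0, "ay": 0, "az": 0, "hand": 1},
    {"dx": 0, "dy": 0, "dz": 0.2, "ax": 0, "ay": 0, "az": 0, "hand": 1},
  ],
)

```text
clock: 11.3
eef_pos: [571.9, -25.0, 157.8]
tool_rot: [3.141, -0.0, 1.85]
force: [0.1, 0.4, 0.1]
width: 10.7
gripper_force: 59.0
```

send_rows(
  series=[
    {"dx": 0, "dy": 0, "dz": 0.1, "ax": 0, "ay": 0, "az": 0, "hand": 1},
    {"dx": 0, "dy": 0, "dz": 0.2, "ax": 0, "ay": 0, "az": 0, "hand": 1},
    {"dx": 0, "dy": 0, "dz": 0.2, "ax": 0, "ay": 0, "az": 0, "hand": 1},
  ],
)

```text
clock: 11.6
eef_pos: [572.0, -25.0, 155.8]
tool_rot: [3.141, -0.0, 1.85]
force: [1.1, 1.2, 1.3]
width: 11.1
gripper_force: 59.3
```

send_rows(
  series=[
    {"dx": 0, "dy": 0, "dz": 0.1, "ax": 0, "ay": 0, "az": 0, "hand": 1},
    {"dx": 0, "dy": 0, "dz": 0.2, "ax": 0, "ay": 0, "az": 0, "hand": 1},
    {"dx": 0, "dy": 0, "dz": 0.2, "ax": 0, "ay": 0, "az": 0, "hand": 1},
  ],
)

```text
clock: 11.9
eef_pos: [572.0, -25.0, 153.9]
tool_rot: [3.141, -0.0, 1.85]
force: [1.4, 0.3, 3.2]
width: 10.8
gripper_force: 59.6
```

send_rows(
  series=[
    {"dx": 0, "dy": 0, "dz": 0.1, "ax": 0, "ay": 0, "az": 0, "hand": 1},
    {"dx": 0, "dy": 0, "dz": 0.15, "ax": 0, "ay": 0, "az": 0, "hand": 1},
    {"dx": 0, "dy": 0, "dz": 0.15, "ax": 0, "ay": 0, "az": 0, "hand": 1},
  ],
)

```text
clock: 12.2
eef_pos: [572.0, -25.0, 152.4]
tool_rot: [3.141, -0.0, 1.85]
force: [2.4, -0.3, 3.4]
width: 11.2
gripper_force: 59.7
```

send_rows(
  series=[
    {"dx": 0, "dy": 0, "dz": 0.1, "ax": 0, "ay": 0, "az": 0, "hand": 1},
    {"dx": 0, "dy": 0, "dz": 0.2, "ax": 0, "ay": 0, "az": 0, "hand": 1},
    {"dx": 0, "dy": 0, "dz": 0.2, "ax": 0, "ay": 0, "az": 0, "hand": 1},
  ],
)

```text
clock: 12.5
eef_pos: [572.0, -25.0, 150.3]
tool_rot: [3.141, -0.0, 1.85]
force: [1.2, 0.6, 5.0]
width: 11.0
gripper_force: 59.9
```

send_rows(
  series=[
    {"dx": 0, "dy": 0, "dz": 0.1, "ax": 0, "ay": 0, "az": 0, "hand": 1},
    {"dx": 0, "dy": 0, "dz": 0.15, "ax": 0, "ay": 0, "az": 0, "hand": 1},
    {"dx": 0, "dy": 0, "dz": 0.15, "ax": 0, "ay": 0, "az": 0, "hand": 1},
  ],
)

```text
clock: 12.8
eef_pos: [572.0, -25.1, 148.9]
tool_rot: [3.141, -0.0, 1.85]
force: [1.6, 0.7, 6.3]
width: 10.9
gripper_force: 59.9
```

send_rows(
  series=[
    {"dx": 0, "dy": 0, "dz": 0.1, "ax": 0, "ay": 0, "az": 0, "hand": 1},
    {"dx": 0, "dy": 0, "dz": 0.15, "ax": 0, "ay": 0, "az": 0, "hand": 1},
    {"dx": 0, "dy": 0, "dz": 0.15, "ax": 0, "ay": 0, "az": 0, "hand": 1},
  ],
)

```text
clock: 13.1
eef_pos: [572.0, -25.1, 147.5]
tool_rot: [3.141, -0.0, 1.85]
force: [1.6, 0.7, 7.3]
width: 10.4
gripper_force: 60.0
```

send_rows(
  series=[
    {"dx": 0, "dy": 0, "dz": 0.05, "ax": 0, "ay": 0, "az": 0, "hand": 1},
    {"dx": 0, "dy": 0, "dz": 0.1, "ax": 0, "ay": 0, "az": 0, "hand": 1},
    {"dx": 0, "dy": 0, "dz": 0.1, "ax": 0, "ay": 0, "az": 0, "hand": 1},
  ],
)

```text
clock: 13.4
eef_pos: [572.0, -25.1, 146.4]
tool_rot: [3.141, -0.0, 1.85]
force: [2.4, 0.8, 4.3]
width: 11.2
gripper_force: 59.8
```

send_rows(
  series=[
    {"dx": 0, "dy": 0, "dz": 0.05, "ax": 0, "ay": 0, "az": 0, "hand": 1},
    {"dx": 0, "dy": 0, "dz": 0.1, "ax": 0, "ay": 0, "az": 0, "hand": 1},
    {"dx": 0, "dy": 0, "dz": 0.1, "ax": 0, "ay": 0, "az": 0, "hand": 1},
  ],
)

```text
clock: 13.7
eef_pos: [571.9, -25.0, 145.0]
tool_rot: [3.141, -0.0, 1.85]
force: [3.0, 1.1, 2.7]
width: 11.0
gripper_force: 59.4
```

send_rows(
  series=[
    {"dx": 0, "dy": 0, "dz": 0.05, "ax": 0, "ay": 0, "az": 0, "hand": 1},
    {"dx": 0, "dy": 0, "dz": 0.1, "ax": 0, "ay": 0, "az": 0, "hand": 1},
    {"dx": 0, "dy": 0, "dz": 0.1, "ax": 0, "ay": 0, "az": 0, "hand": 1},
  ],
)

```text
clock: 14.0
eef_pos: [571.8, -24.9, 144.1]
tool_rot: [3.141, -0.0, 1.85]
force: [5.0, 1.4, 1.9]
width: 10.9
gripper_force: 59.4
```

The peak push was about 9 N and has eased to 4 N, so the clip is on the rim. I'll relieve the side force slightly and continue down.

send_rows(
  series=[
    {"dx": 0, "dy": 0.03, "dz": 0.1, "ax": 0, "ay": 0, "az": 0, "hand": 1},
    {"dx": 0, "dy": 0.06, "dz": 0.2, "ax": 0, "ay": 0, "az": 0, "hand": 1},
    {"dx": 0, "dy": 0.06, "dz": 0.2, "ax": 0, "ay": 0, "az": 0, "hand": 1},
  ],
)

```text
clock: 14.3
eef_pos: [571.9, -24.8, 142.0]
tool_rot: [-3.141, -0.0, 1.85]
force: [3.3, 0.6, 2.4]
width: 11.0
gripper_force: 59.4
```

send_rows(
  series=[
    {"dx": 0, "dy": 0, "dz": 0.1, "ax": 0, "ay": 0, "az": 0, "hand": 1},
    {"dx": 0, "dy": 0, "dz": 0.2, "ax": 0, "ay": 0, "az": 0, "hand": 1},
    {"dx": 0, "dy": 0, "dz": 0.2, "ax": 0, "ay": 0, "az": 0, "hand": 1},
  ],
)

```text
clock: 14.6
eef_pos: [571.9, -24.9, 140.0]
tool_rot: [-3.141, -0.001, 1.85]
force: [2.6, 0.9, 2.4]
width: 10.9
gripper_force: 59.5
```

send_rows(
  series=[
    {"dx": 0, "dy": 0, "dz": 0.1, "ax": 0, "ay": 0, "az": 0, "hand": 1},
    {"dx": 0, "dy": 0, "dz": 0.2, "ax": 0, "ay": 0, "az": 0, "hand": 1},
    {"dx": 0, "dy": 0, "dz": 0.2, "ax": 0, "ay": 0, "az": 0, "hand": 1},
  ],
)

```text
clock: 14.9
eef_pos: [571.9, -24.9, 138.0]
tool_rot: [-3.141, -0.001, 1.85]
force: [2.0, -0.0, 2.1]
width: 11.1
gripper_force: 59.5
```

send_rows(
  series=[
    {"dx": 0, "dy": 0, "dz": 0.1, "ax": 0, "ay": 0, "az": 0, "hand": 1},
    {"dx": 0, "dy": 0, "dz": 0.2, "ax": 0, "ay": 0, "az": 0, "hand": 1},
    {"dx": 0, "dy": 0, "dz": 0.2, "ax": 0, "ay": 0, "az": 0, "hand": 1},
  ],
)

```text
clock: 15.2
eef_pos: [571.9, -24.9, 136.0]
tool_rot: [-3.141, -0.0, 1.85]
force: [1.4, 0.5, 3.0]
width: 10.8
gripper_force: 59.5
```

send_rows(
  series=[
    {"dx": 0, "dy": 0, "dz": 0.1, "ax": 0, "ay": 0, "az": 0, "hand": 1},
    {"dx": 0, "dy": 0, "dz": 0.2, "ax": 0, "ay": 0, "az": 0, "hand": 1},
    {"dx": 0, "dy": 0, "dz": 0.2, "ax": 0, "ay": 0, "az": 0, "hand": 1},
  ],
)

```text
clock: 15.5
eef_pos: [571.9, -25.0, 134.0]
tool_rot: [-3.141, -0.0, 1.85]
force: [0.9, 0.4, 3.1]
width: 10.7
gripper_force: 59.5
```

send_rows(
  series=[
    {"dx": 0, "dy": 0, "dz": 0.1, "ax": 0, "ay": 0, "az": 0, "hand": 1},
    {"dx": 0, "dy": 0, "dz": 0.15, "ax": 0, "ay": 0, "az": 0, "hand": 1},
    {"dx": 0, "dy": 0, "dz": 0.15, "ax": 0, "ay": 0, "az": 0, "hand": 1},
  ],
)

```text
clock: 15.8
eef_pos: [571.9, -24.9, 132.5]
tool_rot: [-3.141, -0.0, 1.85]
force: [0.8, -0.1, 3.3]
width: 11.4
gripper_force: 59.5
```

send_rows(
  series=[
    {"dx": 0, "dy": 0, "dz": 0.05, "ax": 0, "ay": 0, "az": 0, "hand": 1},
    {"dx": 0, "dy": 0, "dz": 0.12, "ax": 0, "ay": 0, "az": 0, "hand": 1},
    {"dx": 0, "dy": 0, "dz": 0.12, "ax": 0, "ay": 0, "az": 0, "hand": 1},
  ],
)

```text
clock: 16.1
eef_pos: [571.9, -25.0, 131.4]
tool_rot: [-3.141, -0.0, 1.85]
force: [-0.6, 0.1, 3.5]
width: 10.9
gripper_force: 59.6
```

send_rows(
  series=[
    {"dx": 0, "dy": 0, "dz": 0.05, "ax": 0, "ay": 0, "az": 0, "hand": 1},
    {"dx": 0, "dy": 0, "dz": 0.12, "ax": 0, "ay": 0, "az": 0, "hand": 1},
    {"dx": 0, "dy": 0, "dz": 0.12, "ax": 0, "ay": 0, "az": 0, "hand": 1},
  ],
)

```text
clock: 16.4
eef_pos: [571.9, -25.0, 130.3]
tool_rot: [-3.141, -0.0, 1.85]
force: [-0.1, -0.2, 4.8]
width: 10.8
gripper_force: 59.7
```

send_rows(
  series=[
    {"dx": 0, "dy": 0, "dz": 0.05, "ax": 0, "ay": 0, "az": 0, "hand": 1},
    {"dx": 0, "dy": 0, "dz": 0.12, "ax": 0, "ay": 0, "az": 0, "hand": 1},
    {"dx": 0, "dy": 0, "dz": 0.12, "ax": 0, "ay": 0, "az": 0, "hand": 1},
  ],
)

```text
clock: 16.7
eef_pos: [571.9, -24.9, 129.1]
tool_rot: [-3.141, -0.0, 1.85]
force: [-1.7, 0.0, 5.2]
width: 11.1
gripper_force: 59.9
```

send_rows(
  series=[
    {"dx": 0, "dy": 0, "dz": 0.05, "ax": 0, "ay": 0, "az": 0, "hand": 1},
    {"dx": 0, "dy": 0, "dz": 0.12, "ax": 0, "ay": 0, "az": 0, "hand": 1},
    {"dx": 0, "dy": 0, "dz": 0.12, "ax": 0, "ay": 0, "az": 0, "hand": 1},
  ],
)

```text
clock: 17.0
eef_pos: [572.0, -24.9, 128.1]
tool_rot: [-3.141, -0.0, 1.85]
force: [-0.4, -1.0, 6.5]
width: 11.4
gripper_force: 60.0
```

send_rows(
  series=[
    {"dx": 0, "dy": 0, "dz": 0.05, "ax": 0, "ay": 0, "az": 0, "hand": 1},
    {"dx": 0, "dy": 0, "dz": 0.1, "ax": 0, "ay": 0, "az": 0, "hand": 1},
    {"dx": 0, "dy": 0, "dz": 0.1, "ax": 0, "ay": 0, "az": 0, "hand": 1},
  ],
)

```text
clock: 17.3
eef_pos: [572.0, -25.0, 127.2]
tool_rot: [-3.141, -0.0, 1.85]
force: [-1.2, 0.3, 7.8]
width: 11.0
gripper_force: 60.2
```

send_rows(
  series=[
    {"dx": 0, "dy": 0, "dz": 0.05, "ax": 0, "ay": 0, "az": 0, "hand": 1},
    {"dx": 0, "dy": 0, "dz": 0.1, "ax": 0, "ay": 0, "az": 0, "hand": 1},
    {"dx": 0, "dy": 0, "dz": 0.1, "ax": 0, "ay": 0, "az": 0, "hand": 1},
  ],
)

```text
clock: 17.6
eef_pos: [572.0, -24.9, 126.5]
tool_rot: [-3.142, -0.001, 1.85]
force: [-1.5, -0.3, 10.0]
width: 11.1
gripper_force: 60.5
```

Seated: the slot height equals the bottomed rim height, at a 12 N push. I'll ease up most of the way, open the fingers, rise, and look.

send_rows(
  series=[
    {"dx": 0, "dy": 0, "dz": -0.3, "ax": 0, "ay": 0, "az": 0, "hand": 1},
    {"dx": 0, "dy": 0, "dz": -0.6, "ax": 0, "ay": 0, "az": 0, "hand": 1},
    {"dx": 0, "dy": 0, "dz": -0.6, "ax": 0, "ay": 0, "az": 0, "hand": 1},
  ],
)

```text
clock: 17.9
eef_pos: [571.9, -24.9, 132.0]
tool_rot: [-3.141, -0.0, 1.85]
force: [-0.6, 0.2, 1.9]
width: 11.1
gripper_force: 59.4
```

send_rows(
  series=[
    {"dx": 0, "dy": 0, "dz": 0, "ax": 0, "ay": 0, "az": 0, "hand": 0.8},
    {"dx": 0, "dy": 0, "dz": 0, "ax": 0, "ay": 0, "az": 0, "hand": 0.6},
    {"dx": 0, "dy": 0, "dz": 0, "ax": 0, "ay": 0, "az": 0, "hand": 0.4},
    {"dx": 0, "dy": 0, "dz": 0, "ax": 0, "ay": 0, "az": 0, "hand": 0.3},
    {"dx": 0, "dy": 0, "dz": -3, "ax": 0, "ay": 0, "az": 0, "hand": 0.3},
    {"dx": 0, "dy": 0, "dz": -7, "ax": 0, "ay": 0, "az": 0, "hand": 0.3},
    {"dx": 0, "dy": 0, "dz": -11, "ax": 0, "ay": 0, "az": 0, "hand": 0.3},
    {"dx": 0, "dy": 0, "dz": -13, "ax": 0, "ay": 0, "az": 0, "hand": 0.3},
    {"dx": 0, "dy": 0, "dz": -13, "ax": 0, "ay": 0, "az": 0, "hand": 0},
  ],
)

```text
clock: 18.8
eef_pos: [574.2, -25.2, 265.2]
tool_rot: [3.135, 0.001, 1.85]
force: [0.1, -0.0, -0.7]
width: 72.5
gripper_force: 0.0
```

```bash
python3 mv.py 557.5 -317 180 0.28; python3 mv.py 557.5 -317 180 -1.29
```

```text
t 18.80 pos [574.2 -25.2 265.2] d [-27.58  -9.71   8.5 ] a [ 0.0065  0.0014 -0.0005] w 72.5 F [ 0.1 -0.  -0.7]
t 18.80 pos [574.2 -25.2 265.2] d [-27.58  -9.71   8.5 ] a [ 0.0062 -0.0039  1.5695] w 72.5 F [ 0.1 -0.  -0.7]
```

send_rows(
  series=[
    {"dx": -4, "dy": -1.5, "dz": 0, "ax": 0.006, "ay": 0.001, "az": 0, "hand": 0},
    {"dx": -8.5, "dy": -3, "dz": 0, "ax": 0.006, "ay": 0.001, "az": 0, "hand": 0},
    {"dx": -13, "dy": -4.6, "dz": 1, "ax": 0.006, "ay": 0.001, "az": 0, "hand": 0},
    {"dx": -17.5, "dy": -6.2, "dz": 3, "ax": 0.006, "ay": 0.001, "az": 0, "hand": 0},
    {"dx": -22, "dy": -7.8, "dz": 5, "ax": 0.006, "ay": 0.001, "az": 0, "hand": 0},
    {"dx": -25.5, "dy": -9, "dz": 7, "ax": 0.006, "ay": 0.001, "az": 0, "hand": 0},
    {"dx": -27.6, "dy": -9.7, "dz": 8.5, "ax": 0.006, "ay": 0.001, "az": 0, "hand": 0},
    {"dx": -27.6, "dy": -9.7, "dz": 8.5, "ax": 0.006, "ay": 0.001, "az": 0, "hand": 0},
    {"dx": -27.6, "dy": -9.7, "dz": 8.5, "ax": 0.006, "ay": 0.001, "az": 0, "hand": 0},
  ],
)

```text
clock: 19.7
eef_pos: [554.3, -316.3, 175.4]
tool_rot: [-3.134, -0.004, 1.849]
force: [-0.4, 0.7, 0.3]
width: 85.3
gripper_force: 0.0
```

```bash
python3 mv.py 557.5 -317 8 0.28
python3 - <<'E'
from h import *
from cell import get_image
P=(572,-24.9,.2792)
def box(x0,x1,y0,y1,z0,z1):
    v=[(x,y,z) for x in(x0,x1) for y in(y0,y1) for z in(z0,z1)]
    return [(a,b) for i,a in enumerate(v) for b in v[i+1:] if sum(np.array(a)!=b)==1]
segs=box(-6,6,-20,20,128,164)
th=np.linspace(0,2*np.pi,25)
for y in(17,-17):
    c=[(-26+13.5*np.cos(a),y+13.5*np.sin(a),92) for a in th]; segs+=list(zip(c,c[1:]))
o=[]
for n,(x,y) in(("side",(240,140)),("top",(215,145))):
    d=get_image(n);k=6;np.savez(f"pics/{n}2.npz",**d)
    im=cv2.resize(d["pixels"][y:y+90,x:x+65,::-1],None,fx=k,fy=k,interpolation=cv2.INTER_CUBIC)
    for a,b in segs:
        q=(proj(d,place(P,[a,b]))-(x,y)+.5)*k; cv2.line(im,*[tuple(int(v) for v in r) for r in q],(0,255,255),1,cv2.LINE_AA)
    o.append(im)
cv2.imwrite("pics/a4.png",np.hstack(o))
E
```

```text
t 19.70 pos [ 554.3 -316.3  175.4] d [-0.22  0.42 16.73] a [-0.0075 -0.0038 -0.0013] w 85.3 F [-0.4  0.7  0.3]
```

View pics/a4.png

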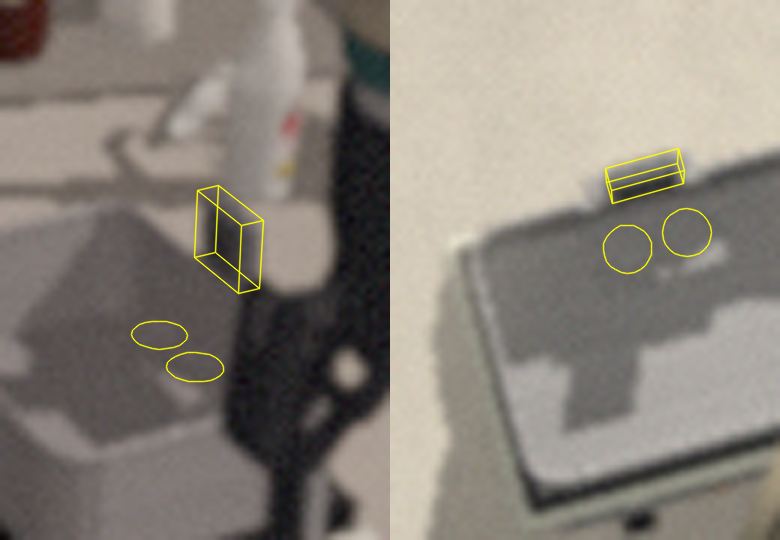

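The block sits exactly in its predicted box in both views (side (195–263, 187–292), top (606–685, 150–203)), so the holder is hung and home. Now I'll go down to the vial.

send_rows(
  series=[
    {"dx": -0.2, "dy": 0.4, "dz": 3, "ax": -0.007, "ay": -0.003, "az": 0, "hand": 0},
    {"dx": -0.2, "dy": 0.4, "dz": 6, "ax": -0.007, "ay": -0.003, "az": 0, "hand": 0},
    {"dx": -0.2, "dy": 0.4, "dz": 8.5, "ax": -0.007, "ay": -0.003, "az": 0, "hand": 0},
    {"dx": -0.2, "dy": 0.4, "dz": 9, "ax": -0.007, "ay": -0.003, "az": 0, "hand": 0},
    {"dx": -0.2, "dy": 0.4, "dz": 9, "ax": -0.007, "ay": -0.003, "az": 0, "hand": 0},
  ],
)

```text
clock: 20.3
eef_pos: [559.4, -316.3, 86.8]
tool_rot: [3.141, 0.001, 1.852]
force: [0.1, -0.3, 0.5]
width: 85.5
gripper_force: 0.0
```

```bash
python3 mv.py 557.5 -317 8 0.28
```

```text
t 20.30 pos [ 559.4 -316.3   86.8] d [-0.01 -0.2   7.88] a [0.0009 0.0008 0.0013] w 85.5 F [ 0.1 -0.3  0.5]
```

send_rows(
  series=[
    {"dx": 0, "dy": -0.2, "dz": 3, "ax": 0, "ay": 0, "az": 0, "hand": 0},
    {"dx": 0, "dy": -0.2, "dz": 6, "ax": 0, "ay": 0, "az": 0, "hand": 0},
    {"dx": 0, "dy": -0.2, "dz": 7.9, "ax": 0, "ay": 0, "az": 0, "hand": 0},
    {"dx": 0, "dy": -0.2, "dz": 7.9, "ax": 0, "ay": 0, "az": 0, "hand": 0.4},
    {"dx": 0, "dy": -0.2, "dz": 7.9, "ax": 0, "ay": 0, "az": 0, "hand": 0.6},
    {"dx": 0, "dy": -0.2, "dz": 7.9, "ax": 0, "ay": 0, "az": 0, "hand": 0.66},
    {"dx": 0, "dy": -0.2, "dz": 7.9, "ax": 0, "ay": 0, "az": 0, "hand": 0.7},
    {"dx": 0, "dy": -0.2, "dz": 7.9, "ax": 0, "ay": 0, "az": 0, "hand": 0.74},
    {"dx": 0, "dy": -0.2, "dz": 7.9, "ax": 0, "ay": 0, "az": 0, "hand": 0.78},
    {"dx": 0, "dy": -0.2, "dz": 7.9, "ax": 0, "ay": 0, "az": 0, "hand": 0.78},
  ],
)

```text
clock: 21.3
eef_pos: [557.7, -318.8, 9.1]
tool_rot: [3.139, 0.003, 1.85]
force: [-1.3, 1.5, 6.3]
width: 19.7
gripper_force: 55.8
```

```bash
python3 mv.py 557.5 -317 14 0.28
```

```text
t 21.30 pos [ 557.7 -318.8    9.1] d [ 0.18  0.03 -0.49] a [ 0.0023  0.0027 -0.0006] w 19.7 F [-1.3  1.5  6.3]
```

The width of 19.7 mm is less than the vial's 23 mm, which is suspicious. I'll check numerically where the blue cap is now.

```bash
cat > cap.py <<'E'
from h import *
from cell import get_image
for n,b in(("top",(315,375,150,220)),("side",(280,330,255,320))):
    d=get_image(n);g=d["pixels"].astype(int);x0,x1,y0,y1=b
    w=np.clip(g[y0:y1,x0:x1,2]-g[y0:y1,x0:x1,0]-15,0,None)*1.;w[w<=10]=0;ys,xs=np.mgrid[y0:y1,x0:x1]
    if w.sum()==0: print(n,"none");continue
    u=((xs*w).sum()/w.sum(),(ys*w).sum()/w.sum());sd=(np.sqrt((((xs-u[0])**2)*w).sum()/w.sum()),np.sqrt((((ys-u[1])**2)*w).sum()/w.sum()))
    print(n,np.round(u,2),"n",(w>0).sum(),np.round(sd,1),[back(d,u,z)[:2].round(1).tolist() for z in((50,) if n=="top" else(47,))])
E
python3 cap.py
python3 - <<'E'
from h import *
t=load("pics/top0.npz");s=load("pics/side0.npz")
for d,(x0,x1,y0,y1) in((t,(325,365,170,210)),(s,(285,330,265,310))):
    g=d["pixels"].astype(int);w=g[y0:y1,x0:x1,2]-g[y0:y1,x0:x1,0]-15;print((w>10).sum());ys,xs=np.nonzero(w>10);print(sorted(set(xs+x0)),sorted(set(ys+y0)))
E
```

```text
top none
side [305.39 275.3 ] n 14 [1.  0.9] [[562.7, -315.6]]
16
[np.int64(341), np.int64(342), np.int64(343), np.int64(344)] [np.int64(183), np.int64(184), np.int64(185), np.int64(186)]
21
[np.int64(302), np.int64(303), np.int64(304), np.int64(305), np.int64(306)] [np.int64(274), np.int64(275), np.int64(276), np.int64(277), np.int64(278)]
```

send_rows(
  series=[
    {"dx": 0, "dy": 0, "dz": 0, "ax": 0, "ay": 0, "az": 0, "hand": 0.65},
    {"dx": 0, "dy": 0, "dz": 0, "ax": 0, "ay": 0, "az": 0, "hand": 0.5},
    {"dx": 0, "dy": 0, "dz": 0, "ax": 0, "ay": 0, "az": 0, "hand": 0.2},
    {"dx": 0, "dy": 0, "dz": 0, "ax": 0, "ay": 0, "az": 0, "hand": 0},
    {"dx": 0, "dy": 0, "dz": -3, "ax": 0, "ay": 0, "az": 0, "hand": 0},
    {"dx": 0, "dy": 0, "dz": -7, "ax": 0, "ay": 0, "az": 0, "hand": 0},
    {"dx": 0, "dy": 0, "dz": -7, "ax": 0, "ay": 0, "az": 0, "hand": 0},
  ],
)

```text
clock: 22.1
eef_pos: [560.0, -320.7, 82.7]
tool_rot: [3.134, 0.009, 1.85]
force: [1.5, -0.9, 0.4]
width: 85.3
gripper_force: 0.0
```

```bash
python3 cap.py; python3 mv.py 557.5 -317 80 -1.29
```

```text
top [361.58 173.98] n 14 [5.  3.4] [[593.3, -383.9]]
side [304.04 275.71] n 21 [1.3 1. ] [[559.2, -316.3]]
t 22.20 pos [ 557.6 -318.6   78.7] d [ 0.16  0.03 -0.13] a [4.4000e-03 3.0000e-04 1.5695e+00] w 85.3 F [-0.2 -0.1 -0. ]
```

send_rows(
  series=[
    {"dx": 0.1, "dy": 0, "dz": 0, "ax": 0.004, "ay": 0, "az": 0.25, "hand": 0},
    {"dx": 0.1, "dy": 0, "dz": 0, "ax": 0.004, "ay": 0, "az": 0.5, "hand": 0},
    {"dx": 0.1, "dy": 0, "dz": 0, "ax": 0.004, "ay": 0, "az": 0.75, "hand": 0},
    {"dx": 0.1, "dy": 0, "dz": 0, "ax": 0.004, "ay": 0, "az": 1, "hand": 0},
    {"dx": 0.1, "dy": 0, "dz": 0, "ax": 0.004, "ay": 0, "az": 1.3, "hand": 0},
    {"dx": 0.1, "dy": 0, "dz": 0, "ax": 0.004, "ay": 0, "az": 1.57, "hand": 0},
    {"dx": 0.1, "dy": 0, "dz": 0, "ax": 0.004, "ay": 0, "az": 1.57, "hand": 0},
    {"dx": 0.1, "dy": 0, "dz": 0, "ax": 0.004, "ay": 0, "az": 1.57, "hand": 0},
    {"dx": 0.1, "dy": 0, "dz": 0, "ax": 0.004, "ay": 0, "az": 1.57, "hand": 0},
    {"dx": 0.1, "dy": 0, "dz": 0, "ax": 0.004, "ay": 0, "az": 1.57, "hand": 0},
  ],
)

```text
clock: 23.2
eef_pos: [555.7, -316.7, 76.1]
tool_rot: [-3.139, 0.004, 0.344]
force: [-0.1, 0.1, -0.5]
width: 85.6
gripper_force: 0.0
```

send_rows(
  series=[
    {"dx": 0, "dy": 0, "dz": 0, "ax": 0, "ay": 0, "az": 0, "hand": 0},
    {"dx": 0, "dy": 0, "dz": 0, "ax": 0, "ay": 0, "az": 0, "hand": 0},
  ],
)

```text
clock: 23.4
eef_pos: [556.0, -316.9, 76.6]
tool_rot: [-3.139, 0.003, 0.354]
force: [0.4, 0.4, -0.7]
width: 85.3
gripper_force: 0.0
```

```bash
python3 mv.py 557.7 -317 14 -1.2916
```

```text
t 23.40 pos [ 556.  -316.9   76.6] d [0.17 0.08 6.26] a [-0.0021  0.0034  0.0746] w 85.3 F [ 0.4  0.4 -0.7]
```

send_rows(
  series=[
    {"dx": 0.1, "dy": 0.1, "dz": 0, "ax": -0.002, "ay": 0.003, "az": 0.05, "hand": 0},
    {"dx": 0.1, "dy": 0.1, "dz": 0.5, "ax": -0.002, "ay": 0.003, "az": 0.075, "hand": 0},
    {"dx": 0.2, "dy": 0.1, "dz": 0.5, "ax": -0.002, "ay": 0.003, "az": 0.075, "hand": 0},
    {"dx": 0.2, "dy": 0.1, "dz": 0.5, "ax": -0.002, "ay": 0.003, "az": 0.075, "hand": 0},
  ],
)

```text
clock: 23.8
eef_pos: [558.8, -317.3, 72.3]
tool_rot: [3.141, -0.001, 0.277]
force: [0.8, -0.4, 0.1]
width: 85.5
gripper_force: 0.0
```

```bash
python3 mv.py 557.7 -317 14 -1.2916
```

```text
t 23.80 pos [ 558.8 -317.3   72.3] d [-0.1  -0.07  5.83] a [ 0.0003 -0.0011 -0.0023] w 85.5 F [ 0.8 -0.4  0.1]
```

send_rows(
  series=[
    {"dx": -0.1, "dy": -0.05, "dz": 3, "ax": 0, "ay": 0, "az": 0, "hand": 0},
    {"dx": -0.1, "dy": -0.05, "dz": 5.8, "ax": 0, "ay": 0, "az": 0, "hand": 0},
    {"dx": -0.1, "dy": -0.05, "dz": 5.8, "ax": 0, "ay": 0, "az": 0, "hand": 0.3},
    {"dx": -0.1, "dy": -0.05, "dz": 5.8, "ax": 0, "ay": 0, "az": 0, "hand": 0.5},
  ],
)

```text
clock: 24.2
eef_pos: [557.7, -317.7, 15.0]
tool_rot: [3.141, -0.001, 0.276]
force: [0.5, -1.1, 1.6]
width: 59.1
gripper_force: 0.0
```

```bash
python3 mv.py 557.7 -317 14 -1.2916
```

```text
t 24.20 pos [ 557.7 -317.7   15. ] d [ 0.02 -0.07  0.1 ] a [ 0.001  -0.0009 -0.0035] w 59.1 F [ 0.5 -1.1  1.6]
```

send_rows(
  series=[
    {"dx": 0, "dy": 0, "dz": 0.1, "ax": 0, "ay": 0, "az": 0, "hand": 0.6},
    {"dx": 0, "dy": 0, "dz": 0.1, "ax": 0, "ay": 0, "az": 0, "hand": 0.66},
    {"dx": 0, "dy": 0, "dz": 0.1, "ax": 0, "ay": 0, "az": 0, "hand": 0.7},
    {"dx": 0, "dy": 0, "dz": 0.1, "ax": 0, "ay": 0, "az": 0, "hand": 0.75},
    {"dx": 0, "dy": 0, "dz": 0.1, "ax": 0, "ay": 0, "az": 0, "hand": 0.8},
    {"dx": 0, "dy": 0, "dz": 0.1, "ax": 0, "ay": 0, "az": 0, "hand": 0.85},
    {"dx": 0, "dy": 0, "dz": 0.1, "ax": 0, "ay": 0, "az": 0, "hand": 0.85},
  ],
)

```text
clock: 24.9
eef_pos: [558.4, -317.8, 14.8]
tool_rot: [3.14, -0.003, 0.275]
force: [-0.6, 0.7, 6.3]
width: 19.9
gripper_force: 58.5
```

```bash
python3 cap.py;python3 mv.py 557.7 -317 14 -1.2916
```

```text
top [337.16 165.33] n 8 [1.9 5.8] [[623.4, -301.3]]
side [302.32 274.58] n 19 [1.1 1. ] [[556.5, -311.8]]
t 25.00 pos [ 558.5 -317.8   14.8] d [-0.05 -0.09  0.08] a [ 0.0019 -0.0026 -0.0038] w 19.9 F [-2.3  1.   5.3]
```

The width is 19.9 in both directions, so the grip is consistent. Lifting.

send_rows(
  series=[
    {"dx": 0, "dy": 0, "dz": -2, "ax": 0, "ay": 0, "az": 0, "hand": 0.85},
    {"dx": 0, "dy": 0, "dz": -6, "ax": 0, "ay": 0, "az": 0, "hand": 0.85},
    {"dx": 0, "dy": 0, "dz": -10, "ax": 0, "ay": 0, "az": 0, "hand": 0.85},
    {"dx": 0, "dy": 0, "dz": -14, "ax": 0, "ay": 0, "az": 0, "hand": 0.85},
    {"dx": 0, "dy": 0, "dz": -18, "ax": 0, "ay": 0, "az": 0, "hand": 0.85},
    {"dx": 0, "dy": 0, "dz": -20, "ax": 0, "ay": 0, "az": 0, "hand": 0.85},
    {"dx": 0, "dy": 0, "dz": -20, "ax": 0, "ay": 0, "az": 0, "hand": 0.85},
  ],
)

```text
clock: 25.7
eef_pos: [558.8, -318.8, 217.4]
tool_rot: [3.136, -0.006, 0.275]
force: [-0.6, 0.5, -0.6]
width: 20.2
gripper_force: 58.9
```

```bash
python3 mv.py 552.3 -48.2 200 -1.2916
```

```text
t 25.70 pos [ 558.8 -318.8  217.4] d [  6.72 -26.23   1.63] a [ 0.0058 -0.0058 -0.0038] w 20.2 F [-0.6  0.5 -0.6]
```

send_rows(
  series=[
    {"dx": 0.7, "dy": -2.7, "dz": 0, "ax": 0.003, "ay": -0.003, "az": -0.002, "hand": 0.85},
    {"dx": 1.6, "dy": -6.2, "dz": 0, "ax": 0.006, "ay": -0.006, "az": -0.004, "hand": 0.85},
    {"dx": 2.7, "dy": -10.5, "dz": 0, "ax": 0.006, "ay": -0.006, "az": -0.004, "hand": 0.85},
    {"dx": 3.8, "dy": -15, "dz": 0, "ax": 0.006, "ay": -0.006, "az": -0.004, "hand": 0.85},
    {"dx": 4.9, "dy": -19.2, "dz": 0, "ax": 0.006, "ay": -0.006, "az": -0.004, "hand": 0.85},
    {"dx": 5.8, "dy": -22.7, "dz": 0, "ax": 0.006, "ay": -0.006, "az": -0.004, "hand": 0.85},
    {"dx": 6.4, "dy": -25, "dz": 0.5, "ax": 0.006, "ay": -0.006, "az": -0.004, "hand": 0.85},
    {"dx": 6.7, "dy": -26.2, "dz": 1, "ax": 0.006, "ay": -0.006, "az": -0.004, "hand": 0.85},
    {"dx": 6.7, "dy": -26.2, "dz": 1.6, "ax": 0.006, "ay": -0.006, "az": -0.004, "hand": 0.85},
    {"dx": 6.7, "dy": -26.2, "dz": 1.6, "ax": 0.006, "ay": -0.006, "az": -0.004, "hand": 0.85},
  ],
)

```text
clock: 26.7
eef_pos: [550.0, -48.3, 196.4]
tool_rot: [-3.137, 0.007, 0.278]
force: [0.4, -0.9, -0.5]
width: 20.0
gripper_force: 58.9
```

```bash
python3 mv.py 552.3 -48.2 115 -1.2916
python3 - <<'E'
from h import *
from cell import get_image
P=(572,-24.9,.2792)
def box(x0,x1,y0,y1,z0,z1):
    v=[(x,y,z) for x in(x0,x1) for y in(y0,y1) for z in(z0,z1)]
    return [(a,b) for i,a in enumerate(v) for b in v[i+1:] if sum(np.array(a)!=b)==1]
th=np.linspace(0,2*np.pi,25); segs=box(-6,6,-20,20,128,164)
for z in(185,236):
    c=[(-26+11.5*np.cos(a),-17+11.5*np.sin(a),z) for a in th]; segs+=list(zip(c,c[1:]))
o=[]
for n,(x,y) in(("side",(240,110)),("top",(215,130))):
    d=get_image(n);k=6
    im=cv2.resize(d["pixels"][y:y+95,x:x+65,::-1],None,fx=k,fy=k,interpolation=cv2.INTER_CUBIC);im[:]=np.clip(im*1.4,0,255)
    for a,b in segs:
        q=(proj(d,place(P,[a,b]))-(x,y)+.5)*k; cv2.line(im,*[tuple(int(v) for v in r) for r in q],(0,255,255),1,cv2.LINE_AA)
    o.append(im)
cv2.imwrite("pics/a5.png",np.hstack(o))
E
```

```text
t 26.70 pos [550.  -48.3 196.4] d [0.28 0.09 8.14] a [-0.0043  0.0068 -0.0013] w 20.0 F [ 0.4 -0.9 -0.5]
```

View pics/a5.png

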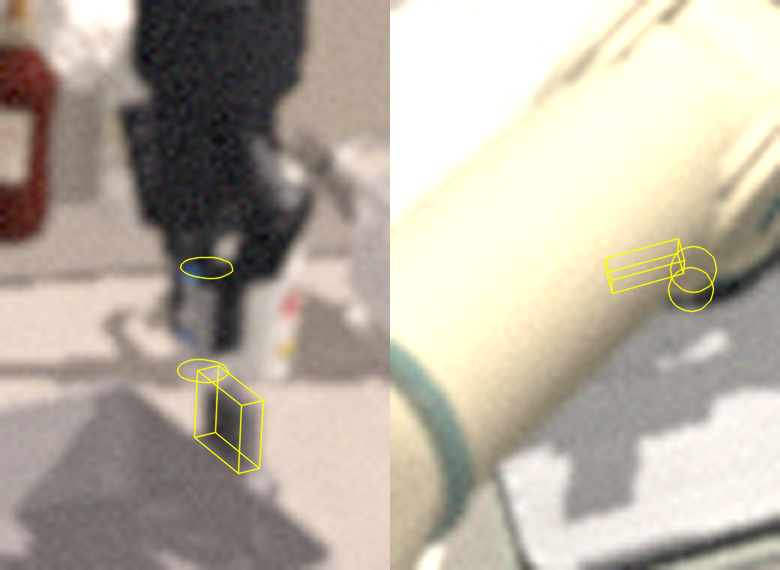

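The side view shows the vial upright in the fingers (blue cap at (195,270), label band at (185,335)), with its left edge matching the predicted outline. I'll descend and correct the position.

send_rows(
  series=[
    {"dx": 0.2, "dy": 0.05, "dz": 1, "ax": -0.004, "ay": 0.006, "az": -0.001, "hand": 0.85},
    {"dx": 0.2, "dy": 0.05, "dz": 3, "ax": -0.004, "ay": 0.006, "az": -0.001, "hand": 0.85},
    {"dx": 0.2, "dy": 0.05, "dz": 5.5, "ax": -0.004, "ay": 0.006, "az": -0.001, "hand": 0.85},
    {"dx": 0.2, "dy": 0.05, "dz": 7.5, "ax": -0.004, "ay": 0.006, "az": -0.001, "hand": 0.85},
    {"dx": 0.2, "dy": 0.05, "dz": 7.8, "ax": -0.004, "ay": 0.006, "az": -0.001, "hand": 0.85},
    {"dx": 0.2, "dy": 0.05, "dz": 7.8, "ax": -0.004, "ay": 0.006, "az": -0.001, "hand": 0.85},
    {"dx": 0.2, "dy": 0.05, "dz": 7.8, "ax": -0.004, "ay": 0.006, "az": -0.001, "hand": 0.85},
  ],
)

```text
clock: 27.5
eef_pos: [553.1, -47.5, 120.4]
tool_rot: [3.141, -0.003, 0.279]
force: [0.1, 0.6, -0.1]
width: 20.2
gripper_force: 58.9
```

```bash
python3 mv.py 552.3 -48.2 109 -1.2916
```

```text
t 27.50 pos [553.1 -47.5 120.4] d [-0.11  0.05  1.14] a [ 0.0001 -0.0028  0.0003] w 20.2 F [ 0.1  0.6 -0.1]
```

send_rows(
  series=[
    {"dx": -0.1, "dy": 0.05, "dz": 0.5, "ax": 0, "ay": -0.003, "az": 0, "hand": 0.85},
    {"dx": -0.1, "dy": 0.05, "dz": 1, "ax": 0, "ay": -0.003, "az": 0, "hand": 0.85},
    {"dx": -0.1, "dy": 0.05, "dz": 1.1, "ax": 0, "ay": -0.003, "az": 0, "hand": 0.85},
    {"dx": -0.1, "dy": 0.05, "dz": 1.1, "ax": 0, "ay": -0.003, "az": 0, "hand": 0.85},
  ],
)

```text
clock: 27.9
eef_pos: [551.6, -47.3, 108.4]
tool_rot: [-3.14, 0.002, 0.28]
force: [0.4, -0.0, 0.1]
width: 19.6
gripper_force: 58.9
```

```bash
python3 mv.py 552.3 -48.2 104 -1.2916
```

```text
t 27.90 pos [551.6 -47.3 108.4] d [0.05 0.11 0.44] a [-0.0011  0.0018  0.0012] w 19.6 F [ 0.4 -0.   0.1]
```

send_rows(
  series=[
    {"dx": 0, "dy": 0, "dz": 0.15, "ax": 0, "ay": 0, "az": 0, "hand": 0.85},
    {"dx": 0, "dy": 0, "dz": 0.3, "ax": 0, "ay": 0, "az": 0, "hand": 0.85},
    {"dx": 0, "dy": 0, "dz": 0.3, "ax": 0, "ay": 0, "az": 0, "hand": 0.85},
  ],
)

```text
clock: 28.2
eef_pos: [551.6, -47.3, 105.4]
tool_rot: [-3.141, 0.002, 0.28]
force: [-0.2, 0.3, -1.4]
width: 20.1
gripper_force: 58.9
```

send_rows(
  series=[
    {"dx": 0, "dy": 0, "dz": 0.15, "ax": 0, "ay": 0, "az": 0, "hand": 0.85},
    {"dx": 0, "dy": 0, "dz": 0.3, "ax": 0, "ay": 0, "az": 0, "hand": 0.85},
    {"dx": 0, "dy": 0, "dz": 0.3, "ax": 0, "ay": 0, "az": 0, "hand": 0.85},
  ],
)

```text
clock: 28.5
eef_pos: [551.5, -47.3, 102.3]
tool_rot: [-3.14, 0.002, 0.28]
force: [-0.3, 0.4, 0.1]
width: 19.9
gripper_force: 58.9
```

The foot is about 4 mm below the plate top with no force, so the vial is in the hole. Continuing to the floor.

send_rows(
  series=[
    {"dx": 0, "dy": 0.05, "dz": 0.15, "ax": 0, "ay": 0, "az": 0, "hand": 0.85},
    {"dx": 0, "dy": 0.05, "dz": 0.3, "ax": 0, "ay": 0, "az": 0, "hand": 0.85},
    {"dx": 0, "dy": 0.05, "dz": 0.3, "ax": 0, "ay": 0, "az": 0, "hand": 0.85},
  ],
)

```text
clock: 28.8
eef_pos: [551.7, -47.8, 99.3]
tool_rot: [-3.141, 0.002, 0.28]
force: [-0.4, -0.0, -0.1]
width: 19.5
gripper_force: 58.9
```

send_rows(
  series=[
    {"dx": 0, "dy": 0, "dz": 0.1, "ax": 0, "ay": 0, "az": 0, "hand": 0.85},
    {"dx": 0, "dy": 0, "dz": 0.2, "ax": 0, "ay": 0, "az": 0, "hand": 0.85},
    {"dx": 0, "dy": 0, "dz": 0.2, "ax": 0, "ay": 0, "az": 0, "hand": 0.85},
  ],
)

```text
clock: 29.1
eef_pos: [551.7, -47.8, 97.4]
tool_rot: [-3.141, 0.002, 0.28]
force: [0.2, 0.3, -2.0]
width: 20.1
gripper_force: 58.9
```

send_rows(
  series=[
    {"dx": 0, "dy": 0, "dz": 0.1, "ax": 0, "ay": 0, "az": 0, "hand": 0.85},
    {"dx": 0, "dy": 0, "dz": 0.15, "ax": 0, "ay": 0, "az": 0, "hand": 0.85},
    {"dx": 0, "dy": 0, "dz": 0.15, "ax": 0, "ay": 0, "az": 0, "hand": 0.85},
  ],
)

```text
clock: 29.4
eef_pos: [551.7, -47.8, 96.0]
tool_rot: [-3.141, 0.002, 0.28]
force: [0.3, 0.1, 0.2]
width: 19.5
gripper_force: 58.9
```

send_rows(
  series=[
    {"dx": 0, "dy": 0, "dz": 0.05, "ax": 0, "ay": 0, "az": 0, "hand": 0.85},
    {"dx": 0, "dy": 0, "dz": 0.1, "ax": 0, "ay": 0, "az": 0, "hand": 0.85},
    {"dx": 0, "dy": 0, "dz": 0.1, "ax": 0, "ay": 0, "az": 0, "hand": 0.85},
  ],
)

```text
clock: 29.7
eef_pos: [551.8, -47.9, 95.0]
tool_rot: [-3.141, 0.002, 0.28]
force: [-0.7, -0.7, -0.9]
width: 19.6
gripper_force: 58.9
```

send_rows(
  series=[
    {"dx": 0, "dy": 0, "dz": 0.05, "ax": 0, "ay": 0, "az": 0, "hand": 0.85},
    {"dx": 0, "dy": 0, "dz": 0.1, "ax": 0, "ay": 0, "az": 0, "hand": 0.85},
    {"dx": 0, "dy": 0, "dz": 0.1, "ax": 0, "ay": 0, "az": 0, "hand": 0.85},
  ],
)

```text
clock: 30.0
eef_pos: [551.8, -47.8, 94.0]
tool_rot: [-3.141, 0.002, 0.28]
force: [0.2, 0.2, -0.4]
width: 19.7
gripper_force: 58.9
```

send_rows(
  series=[
    {"dx": 0, "dy": 0, "dz": 0.05, "ax": 0, "ay": 0, "az": 0, "hand": 0.85},
    {"dx": 0, "dy": 0, "dz": 0.1, "ax": 0, "ay": 0, "az": 0, "hand": 0.85},
    {"dx": 0, "dy": 0, "dz": 0.1, "ax": 0, "ay": 0, "az": 0, "hand": 0.85},
    {"dx": 0, "dy": 0, "dz": 0.1, "ax": 0, "ay": 0, "az": 0, "hand": 0.85},
    {"dx": 0, "dy": 0, "dz": 0.1, "ax": 0, "ay": 0, "az": 0, "hand": 0.85},
  ],
)

```text
clock: 30.5
eef_pos: [551.9, -47.9, 93.1]
tool_rot: [-3.141, 0.001, 0.28]
force: [-0.7, 1.1, 0.9]
width: 19.8
gripper_force: 59.0
```

send_rows(
  series=[
    {"dx": 0, "dy": 0, "dz": 0.05, "ax": 0, "ay": 0, "az": 0, "hand": 0.85},
    {"dx": 0, "dy": 0, "dz": 0.1, "ax": 0, "ay": 0, "az": 0, "hand": 0.85},
    {"dx": 0, "dy": 0, "dz": 0.1, "ax": 0, "ay": 0, "az": 0, "hand": 0.85},
    {"dx": 0, "dy": 0, "dz": 0.1, "ax": 0, "ay": 0, "az": 0, "hand": 0.85},
  ],
)

```text
clock: 30.9
eef_pos: [552.0, -47.8, 92.1]
tool_rot: [-3.141, 0.001, 0.28]
force: [0.4, 0.5, 1.5]
width: 19.9
gripper_force: 59.1
```

The floor is felt (force rising since z≈94). I'll open a little and rise straight up.

send_rows(
  series=[
    {"dx": 0, "dy": 0, "dz": 0, "ax": 0, "ay": 0, "az": 0, "hand": 0.75},
    {"dx": 0, "dy": 0, "dz": 0, "ax": 0, "ay": 0, "az": 0, "hand": 0.68},
    {"dx": 0, "dy": 0, "dz": 0, "ax": 0, "ay": 0, "az": 0, "hand": 0.6},
    {"dx": 0, "dy": 0, "dz": 0, "ax": 0, "ay": 0, "az": 0, "hand": 0.55},
    {"dx": 0, "dy": 0, "dz": 0, "ax": 0, "ay": 0, "az": 0, "hand": 0.55},
    {"dx": 0, "dy": 0, "dz": 0, "ax": 0, "ay": 0, "az": 0, "hand": 0.55},
  ],
)

```text
clock: 31.5
eef_pos: [551.7, -47.8, 92.0]
tool_rot: [-3.141, 0.002, 0.28]
force: [1.1, 0.6, -0.1]
width: 38.5
gripper_force: 0.0
```

```bash
python3 mv.py 551.8 -47.8 200 -1.2916
```

```text
t 31.50 pos [551.7 -47.8  92. ] d [-1.00e-02 -1.00e-02 -1.08e+01] a [-0.001   0.0018  0.0011] w 38.5 F [ 1.1  0.6 -0.1]
```

send_rows(
  series=[
    {"dx": 0, "dy": 0, "dz": -1, "ax": 0, "ay": 0, "az": 0, "hand": 0.55},
    {"dx": 0, "dy": 0, "dz": -3, "ax": 0, "ay": 0, "az": 0, "hand": 0.55},
    {"dx": 0, "dy": 0, "dz": -6, "ax": 0, "ay": 0, "az": 0, "hand": 0.55},
    {"dx": 0, "dy": 0, "dz": -10, "ax": 0, "ay": 0, "az": 0, "hand": 0.55},
    {"dx": 0, "dy": 0, "dz": -14, "ax": 0, "ay": 0, "az": 0, "hand": 0.55},
    {"dx": 0, "dy": 0, "dz": -17, "ax": 0, "ay": 0, "az": 0, "hand": 0.55},
    {"dx": 0, "dy": 2, "dz": -18, "ax": 0, "ay": 0, "az": 0, "hand": 0.55},
    {"dx": -1, "dy": 6, "dz": -18, "ax": 0, "ay": 0, "az": 0, "hand": 0.55},
    {"dx": -3, "dy": 11, "dz": -18, "ax": 0, "ay": 0, "az": 0, "hand": 0.55},
    {"dx": -5, "dy": 16, "dz": -18, "ax": 0, "ay": 0, "az": 0, "hand": 0.55},
  ],
)

```text
clock: 32.5
eef_pos: [549.0, -209.1, 272.9]
tool_rot: [-3.141, 0.001, 0.282]
force: [1.2, -0.1, -0.4]
width: 38.0
gripper_force: 0.0
```

send_rows(
  series=[
    {"dx": -1.5, "dy": 4, "dz": 0, "ax": 0, "ay": 0, "az": 0, "hand": 0.55},
    {"dx": -3, "dy": 8, "dz": 0, "ax": 0, "ay": 0, "az": 0, "hand": 0.55},
    {"dx": -4, "dy": 12, "dz": 0, "ax": 0, "ay": 0, "az": 0, "hand": 0.55},
    {"dx": -4, "dy": 12, "dz": 0, "ax": 0, "ay": 0, "az": 0, "hand": 0.55},
    {"dx": -4, "dy": 12, "dz": 0, "ax": 0, "ay": 0, "az": 0, "hand": 0.55},
  ],
)

```text
clock: 33.0
eef_pos: [543.0, -335.4, 272.4]
tool_rot: [-3.141, 0.002, 0.277]
force: [-0.1, 1.2, -0.3]
width: 38.6
gripper_force: 0.0
```

Run:
```python
from h import *
from cell import get_image
P=(572,-24.9,.2792)
cap=place(P,[(-26,-17,79.5+50)])[0];print("expected cap",cap.round(1))
for n in("top","side"):
    d=get_image(n);np.savez(f"pics/{n}F.npz",**d);cv2.imwrite(f"pics/{n}F.png",d["pixels"][:,:,::-1])
    e=proj(d,cap-(0,0,0 if n=="top" else 3))[0];x0,y0=(e-12).astype(int)
    g=d["pixels"].astype(int)[y0:y0+25,x0:x0+25];w=np.clip(g[:,:,2]-g[:,:,0]-15,0,None)*1.;w[w<=10]=0
    ys,xs=np.mgrid[y0:y0+25,x0:x0+25]
    print(n,"exp",e.round(2),"n",(w>0).sum(),"obs",((xs*w).sum()/w.sum()).round(2),((ys*w).sum()/w.sum()).round(2))
# block edges vs home model
t=load("pics/topF.npz");s=load("pics/sideF.npz")
it=[(s,(-6,20,130),(-6,20,162),(-5,0,0),1),(s,(-6,20,164),(-6,-20,164),(-5,0,0),1),(t,(6,-18,164),(6,18,164),(5,0,0),1)]
for a in("2","F"):
    t=load(f"pics/top{a}.npz");s=load(f"pics/side{a}.npz")
    r=[]
    for dz in(0,3,6):
        it=[(s,(-6,19,131+dz),(-6,19,161+dz),(-5,0,0),1),(s,(-6,20,164+dz),(-6,-20,164+dz),(-5,0,0),1),(t,(6,-18,164+dz),(6,18,164+dz),(5,0,0),1)]
        q=edgefit(P,it,w=2.5);r.append((dz,q[0].round(3).tolist(),q[1],round(q[2],2)))
    print(a,r)
```

```text
expected cap [551.7 -48.4 129.5]
top exp [264.22 181.14] n 25 obs 264.48 181.48
side exp [272.5  190.08] n 19 obs 272.49 189.43
2 [(0, [573.277, -34.759, 0.275], 54, np.float64(0.2)), (3, [572.734, -34.411, 0.242], 48, np.float64(0.17)), (6, [572.272, -35.199, 0.237], 48, np.float64(0.14))]
F [(0, [571.96, -34.39, 0.216], 48, np.float64(0.14)), (3, [571.414, -34.99, 0.201], 47, np.float64(0.15)), (6, [570.939, -35.641, 0.199], 47, np.float64(0.2))]
```

The cap is within 0.7 px of the prediction in both views, so the vial stands upright on the pocket floor. The floor height also matches a fully seated holder.

```bash
python3 -c "
from cell import *
print(finish_job())"
```

```text
the job is handed in; nothing more can be done
None
```

I handed the job in at 33 s: the holder is clipped fully down on the rear rim with its pockets inside the tank, and the vial stands upright on the floor of the right pocket. The push on the rim stayed at about 12 N or less, and I did not check the bystander objects separately at the end.

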